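# Fit the grow lamp in its V-cradles

## Task

Take the tube lamp from the black tray, lay it in the two V-cradles above the herb pots with its narrow plug end towards the lampholder, and slide it along until the plug is fully home in the lampholder, feeling for the stop rather than ramming it. Then swing the hinged strap over the lamp and press its thumb plate down gently until the catch snaps over it. Keep every push under 30 N, leave the lamp switch off and do not disturb the pots or the other things.

Things in the scene. Friction and masses are not known exactly. Their poses are not given: they have to be found in the camera images.
- lamp: tube lamp, a 28 mm aluminium cylinder, 0.2 to 0.4 kg. Origin on its axis, within 10 mm of its centre of mass; its y axis runs along it. The 28 mm part reaches from y = -125 mm (flat black end cap) to +107 mm (flat shoulder), the black plug, 18 mm across, from +107 to +125 mm. Starts lying in the tray, axis 18 mm above the table. Its roll about its own axis does not matter
- lamp_plug (a point): centre of the tip of the lamp's plug
- lamp_end (a point): centre of the flat face of the lamp's end cap, at the other end
- tray: fixed black plastic tray, 150 mm (x) by 320 mm (y), 22 mm high, floor 3 mm thick, origin under its centre. Two round ribs along its y, 24 mm apart, tops 9 mm above the table, bear the lamp and keep it from rolling; the floor on either side of them is bare
- rack: fixed galvanised steel herb rack, 168 mm (x) by 160 mm (y); origin under its centre on the table, z up. Four pots stand in its slots, leaves up to 120 mm above the table. End plates at y = -70 and +70 mm each carry a 90 degree V-block, 20 mm long in y, mouth 36 mm wide, lips 2 mm below the lamp's axis. Between the V-blocks the lamp is free on both sides for fingers
- cradle (a point): midway between the V-blocks on their common axis, 165 mm above the rack's origin; axes as the rack's. A lamp lying in both V's has its axis along this y, through this point; with its origin 28 to 42 mm short of here (towards -y) it rests in both V's and clears the holder. Loose in the V's it takes 1 to 6 N to slide. Lamp, rack, strap and holder stand pushes up to 30 N
- holder_slot (a point): on the V's axis, 107 mm from point cradle towards +y: middle of the range in which the lampholder's mouth lies. The holder is a black cup, 33 mm across, open to -y, bore 21 mm wide and 26 mm deep, clamped anew each time up to 8 mm to either side of this point in y: no reading gives where, so feel for the stop. It does not give. The lamp is home when its shoulder meets the cup's mouth
- contact (a joint): sprung brass contact in the bottom of the lampholder, in m: 0 when free, pushed in by the plug's tip over the last 4 mm of its way (under 0.5 N), about 0.004 when the lamp is fully home
- strap (a joint): hinged steel strap at the +y V-block, 20 mm wide, in rad: 0 is shut and caught; starts open at 1.6 to 2.2, leaning back towards the rack's -x. A stiff hinge (0.03 N m) keeps it where it is left. From about 0.16 rad down the catch resists, 3 to 10 N on the thumb plate, then snaps below 0.07, and the strap stops dead at 0. Shut, its arch stands just over the lamp
- strap_thumb (a point): middle of the outer face (top when shut) of the strap's flat thumb plate; turns with the strap, z = outward normal, x = away from the hinge, y along the pin. It lies 64 mm (x) and 17 mm (z) from the pin. The plate reaches 20 mm from here towards the hinge, where the arch over the lamp rises 5 mm above it, and 12 mm away from it; it is 20 mm wide and stands over the catch
- switch (a joint): toggle switch of the lamp on a white block at the side, in rad: 0 is off, 0.8 is on. It starts off
- pot0: clay pot with a seedling, 58 mm across, 60 mm high, standing in a slot of the rack; origin under its centre
- pot1: as pot0, in another slot
- pot2: as pot0, in another slot
- pot3: as pot0, in another slot
- scoop: aluminium scoop lying on the table, 175 mm long, 28 mm high; origin under its neck, x towards its blade
- cloche: glass cloche (bell) on the table, 124 mm across, 138 mm high; origin under its centre
- mister: amber glass bottle, 60 mm across, 160 mm high; origin under its centre
- seedtin: aluminium tin, 68 mm across, 75 mm high; origin under its centre
- strap_pin (a point): middle of the strap's hinge pin, which lies along the rack's y: rack x = -28, y = +70 mm, 161 mm above the table; axes as the rack's. Opening lifts the strap from +x up and over towards -x
There are look-alikes about, which are no part of the job. Leave any blue or red look-alike of the part that bears switch alone.

How it is judged:
On the way, in this order (a step that is already met when the one before it is completed fails the run):
1. the lamp lies in both V-cradles, plug towards the holder (axis within 3 mm and 0.04 rad of the cradles' axis) (x of lamp in the frame of cradle between -0.003 and 0.003 m and z of lamp in the frame of cradle between -0.003 and 0.003 m and angle between the y axis of lamp and the y axis of rack, either way round below 0.04 rad and y of lamp_plug in the frame of cradle above 0.04 m), for 0.2 s.
2. the plug is fully home while the strap is still open: the holder's contact is pressed in at least 2.5 mm (shoulder within 1.5 mm of the holder's mouth), strap over 0.3 rad (value of joint contact above 0.0025 m and value of joint strap above 0.3 rad), for 0.2 s.
At the end, for the whole second after the job is handed in: The lamp lies still in both V's (axis within 2 mm and 0.03 rad of the cradles' axis) with its plug home (contact pressed in at least 2.5 mm, so the shoulder is within 1.5 mm of the holder), the strap is shut under its catch (under 0.05 rad), and the switch is off (value of joint contact above 0.0025 m and value of joint strap below 0.05 rad and x of lamp in the frame of cradle between -0.002 and 0.002 m and z of lamp in the frame of cradle between -0.002 and 0.002 m and angle between the y axis of lamp and the y axis of rack, either way round below 0.03 rad and linear speed of lamp below 0.01 m/s and value of joint switch below 0.2 rad); the robot touches nothing.
It fails at once if the lamp is pushed, dropped or wedged against the rack, holder or strap with more than 30 N (contact force between lamp and rack above 30 N).
It fails at once if the robot presses on the rack, its strap or holder with more than 30 N (contact force between any of the arm, the fingers and rack above 30 N).
It fails at once if the lamp switch is thrown (value of joint switch above 0.4 rad).
It fails at once if a pot is shifted by more than 15 mm (distance of any of pot0, pot1, pot2, pot3 from where it was at the start of the episode above 0.015 m).
It fails at once if the scoop, cloche, bottle or tin is shifted by more than 20 mm (distance of any of scoop, cloche, mister, seedtin from where it was at the start of the episode above 0.02 m).
It also fails if it takes over 72 s, if anything falls off the work surface, if the arm or the gripper's body presses on something with over 40 N, if the wrist force passes 120 N, or if a joint passes its speed limit or range.

## Robot

A 6-joint arm with a two-finger parallel gripper is mounted at the origin on the work surface. World frame = base frame: x ahead of the robot, y to its left, z up, the work surface at z = 0. Lengths are in m, angles in rad, forces in N, time in s.
With the tool pointing down it reaches from about 0.425 to 0.925 m from the base axis. Payload 12.5 kg.
Tool frame: the origin (TCP) lies where the fingers leave the gripper's body, on its centre line; the fingertips stand 73 mm ahead of it and the grasp point (between the pads) lies 54 mm ahead of it; x points along the fingers, z is the direction in which the jaws open and shut, and the axes are right-handed (so a half turn about x gives the same grasp; the last joint's range is limited). The gripper opens to 85 mm and grips with 20 to 120 N. Pads are 22 mm wide; open, the fingers measure 114 mm over their backs; the gripper's body (76 mm by 85 mm) begins 54 mm behind the grasp point. The pads swing forward as they close: fully open they stand 13 mm farther back than shut.
Start: joints at [1.218, 0.491, 1.559, -0, 1.092, -0.106], TCP at [0.153, 0.606, 0.304] pointing down, gripper open.
Joint ranges: [-3.1, 3.1], [-0.84, 2.19], [0.05, 2.79], [-1.13, 4.28], [0.06, 2.93], [-2.69, 2.69]. Speed limits (rad/s): [2.22, 2.22, 2.79, 3.14, 3.14, 3.14].

## Interface

Orientations are given as a rotation vector (axis times angle).
In Python, from rig import * gives the robot as it stands. The module is installed in compiled form; this text tells all that it offers.
- The arm moves only by the tool send_rows, never from a script. Its argument "targets" is a list of rows, each an object of numbers: "dx", "dy", "dz": the shift along the tool's x, y, z each as a share of 600 mm, from -1 to 1; "rx", "ry", "rz": the turn, a rotation vector about the tool's x, y, z each as a share of 45 degrees, from -1 to 1; "gripper": the gripper command: -1 is fully open, 1 is shut, values between are in proportion. In form: [{"dx": .., "dy": .., "dz": .., "rx": .., "ry": .., "rz": .., "gripper": ..}, ...]. A call has 1 to 10 rows; each row is the pose to reach, as a shift and turn from the pose measured when the call began, along the tool's axes at that moment; what a row does not reach only later rows make up. A row lasts 1/12 s, in which the tool goes at most 41.7 mm and 7.16 degrees, less where a joint would pass 70% of its speed; a pose out of reach is approached as far as the arm can. A call with a number of a shift or a turn outside -1 to 1 is refused whole. A call with a gripper value outside its range is refused whole. The fingers move at their own pace and stop on an object; "force" is the grip in N (left out, the last holds). Time passes only in rows, so rows that repeat a pose let the fingers close. It gives the time, the measured TCP pose, the force and the opening at its end, in the units of the state.
- observe(): the state, without advancing time (a new reading comes with each control period).
- get_image(name): name is "scene" or "top" or "wrist"; returns a dict with "pixels" (480x640x3 uint8, red, green, blue), "intrinsics" (3x3 intrinsics, pixels), "rvec" (rotation vector, rad) and "tvec" (3), from world to camera coordinates, as OpenCV has them. Camera axes: x right, y down, z forward; pixel columns grow to the right and rows downward; lengths in m; the calibration is good to about 2 mm. A picture is of the moment at which its call begins. There is no depth.
- job_done(): hands the job in, once; it reports no verdict.
The state is a dict: "time_s": time; "joint_pos": joint angles; "qvel": joint speeds; "effort": joint torques, N m; "eef_pos": TCP position; "ee_rot": TCP orientation; "force": force on the tool from outside, world axes, zero at the start; "ft_torque": the same for the moment, N m; "grip_width": finger opening in m.
Only numpy, scipy, OpenCV 4.12 (cv2) and the standard library are available. Lean on these libraries where they do the work, as an engineer would, in place of code of your own. Each camera call takes 0.05 s, during which the arm holds its last target.

## Working session

There is one attempt and no reset: what is moved stays moved. The work goes in short steps, Python scripts to look and compute and a tool call to move; the robot and the scene stay as the last step left them, time stands still between calls to the robot, and variables do not carry over. Pictures are saved under pics/ and viewed, and the job is handed in when it is done.

Besides the shell and the picture viewer there is one more tool, called after "Emit:" as name([rows], argument=value, ...), one row to a line, values as JSON. send_rows: Moves the arm, as the interface text tells. Its arguments: {"type":"object","properties":{"targets":{"type":"array"},"force":{"type":"number"}},"required":["targets"]}

```bash
mkdir -p pics; ls; python3 - <<'E'
from rig import *
import cv2
print(observe())
for n in ["scene","top","wrist"]:
    r=get_image(n)
    cv2.imwrite(f"pics/a_{n}.png",r["pixels"][:,:,::-1])
    print(n,r["intrinsics"].tolist(),r["rvec"],r["tvec"])
E
```

```text
pics
{'time_s': 0.0, 'joint_pos': array([ 1.21837590e+00,  4.91567449e-01,  1.55946208e+00,  7.31732828e-06,
        1.09163950e+00, -1.05630589e-01]), 'qvel': array([-0.00049799, -0.00142075, -0.00091247,  0.00047221,  0.00084701,
        0.00033655]), 'effort': array([ 1.56058519e-03, -6.18444371e+01, -2.61594665e+01, -2.10722243e-05,
        4.02642836e-03,  1.51186924e-05]), 'eef_pos': array([0.15263009, 0.6059343 , 0.30331843]), 'ee_rot': array([-1.02610236,  1.31683142,  1.02516309]), 'force': array([0.31989413, 0.00961215, 0.53684268]), 'ft_torque': array([ 0.05021743, -0.01573078, -0.00454357]), 'grip_width': 0.08537235671626144}
scene [[584.5719039609982, 0.0, 311.03224032417137], [0.0, 584.5719039609982, 242.94183862951226], [0.0, 0.0, 1.0]] [ 1.59268131  1.77476864 -0.88262846] [ 0.11704935 -0.20365476  1.61650204]
top [[484.4664644341763, 0.0, 323.92672081227244], [0.0, 484.4664644341763, 238.23316571538427], [0.0, 0.0, 1.0]] [ 2.16549486 -2.16022816  0.13904992] [-0.03973119  0.52104873  1.23506331]
wrist [[330.9632696460077, 0.0, 320.23466793192546], [0.0, 330.9632696460077, 237.79095898027992], [0.0, 0.0, 1.0]] [-2.3054517  -1.79531922 -0.23598732] [-0.62489931 -0.0339693   0.37853476]
```

View pics/a_scene.png

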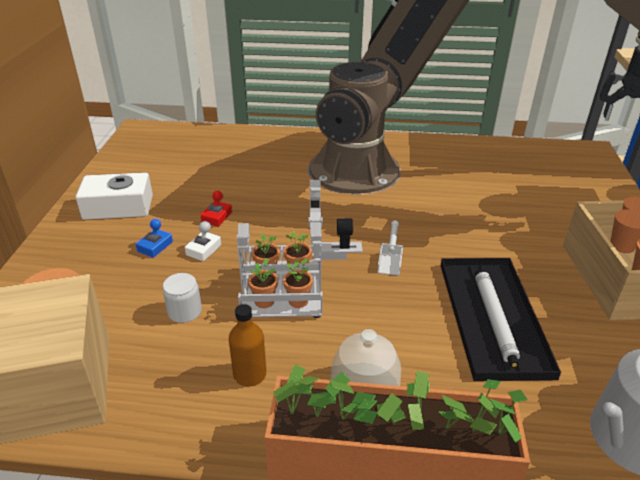

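View pics/a_top.png

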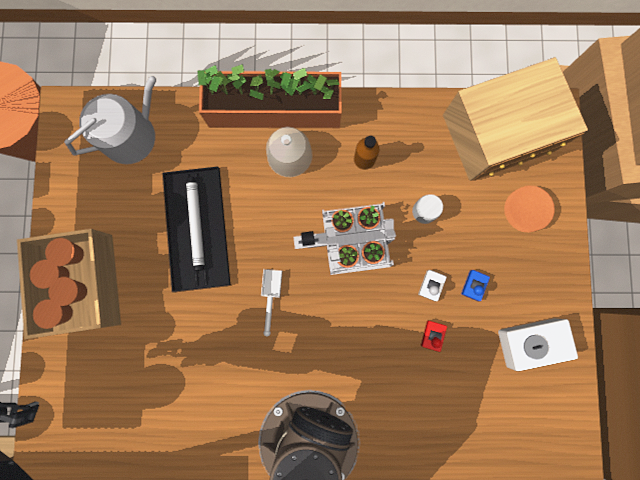

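View pics/a_wrist.png

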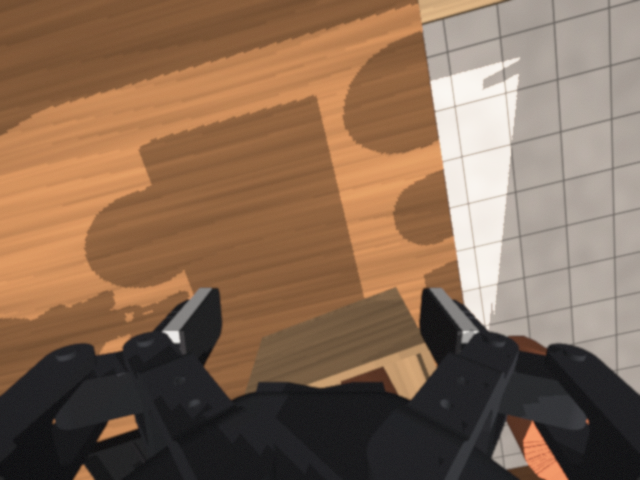

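```bash
cat > h.py <<'E'
import numpy as np, cv2
from scipy.spatial.transform import Rotation as R
def cam(r):
    return r["intrinsics"], cv2.Rodrigues(np.array(r["rvec"]))[0], np.array(r["tvec"])
def ray(r,uv,z):
    K,Rm,t=cam(r); d=Rm.T@np.linalg.inv(K)@np.array([uv[0],uv[1],1.]); c=-Rm.T@t
    return c+d*(z-c[2])/d[2]
def proj(r,P):
    K,Rm,t=cam(r); p=(K@(Rm@np.array(P).reshape(-1,3).T+t[:,None])).T
    return p[:,:2]/p[:,2:]
def crop(r,box,name,s):
    x0,y0,x1,y1=box
    cv2.imwrite(name,cv2.resize(r["pixels"][y0:y1,x0:x1,::-1].copy(),None,fx=s,fy=s,interpolation=cv2.INTER_CUBIC))
E
python3 - <<'E'
from rig import *
from h import *
r=get_image("top")
crop(r,(285,190,445,290),"pics/b1.png",5)
crop(r,(150,155,250,300),"pics/b2.png",4)
s=get_image("scene")
crop(s,(220,170,380,330),"pics/b3.png",3.7)
crop(s,(430,240,560,390),"pics/b4.png",4)
E
```

```text
(no output)
```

View pics/b1.png

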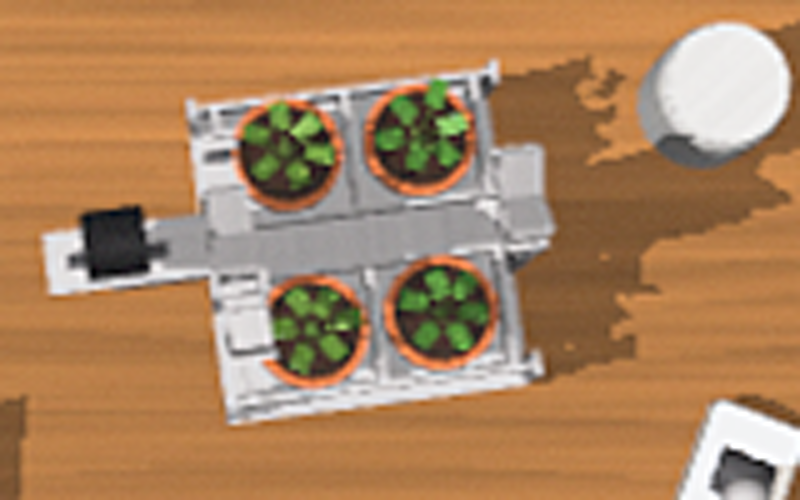

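View pics/b2.png

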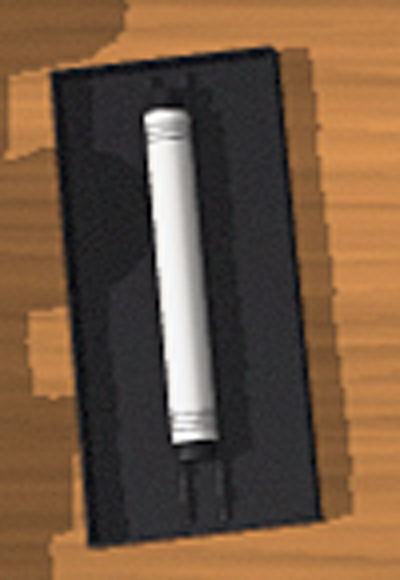

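View pics/b3.png

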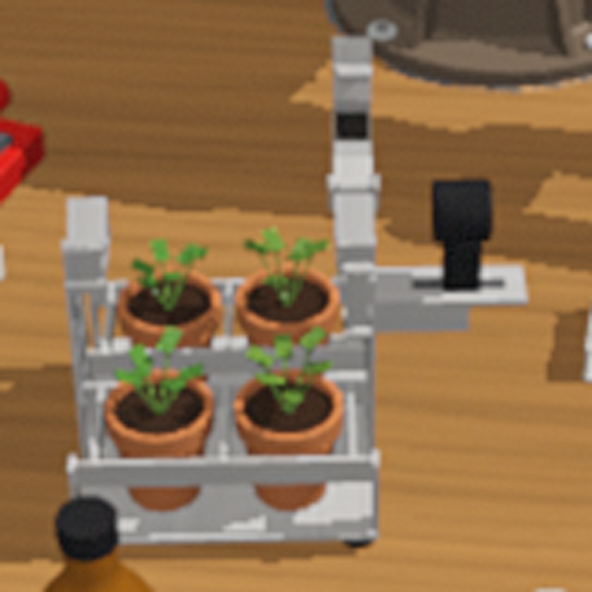

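View pics/b4.png

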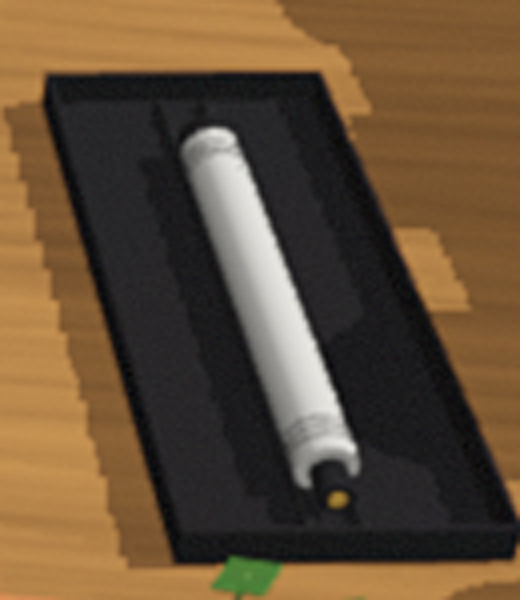

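```bash
python3 - <<'E'
from rig import *
from h import *
r=get_image("top"); s=get_image("scene")
T=lambda c:(285+c[0]/5,190+c[1]/5)
for n,c,z in [("cup",(117,242),.18),("V-",(524,195),.163),("V+",(235,230),.163),("tin",(725,65),.075),
  ("c1",(192,105),.0),("c2",(495,68),.0),("c3",(540,372),.0),("c4",(230,420),.0)]:
    print(n,ray(r,T(c),z).round(4))
L=lambda c:(150+c[0]/4,155+c[1]/4)
for n,c,z in [("plugend",(168,108),.018),("capend",(195,442),.018),("t1",(52,72),.022),("t2",(275,48),.022),("t3",(323,520),.022),("t4",(90,546),.022)]:
    print(n,ray(r,L(c),z).round(4))
S=lambda c:(430+c[0]/4,240+c[1]/4)
print("tip",ray(s,S((337,498)),.018).round(4))
for n,c,z in [("scoop",(272,285),.02),("scoopend",(268,333),.02),("cloche",(289,152),.1),("mister",(367,150),.1)]: print(n,ray(r,c,z).round(3))
E
```

```text
cup [ 0.5027 -0.0015  0.18  ]
V- [ 0.5275 -0.1922  0.163 ]
V+ [ 0.5105 -0.0564  0.163 ]
tin [ 0.6072 -0.3086  0.075 ]
c1 [ 0.599  -0.0371  0.    ]
c2 [ 0.6199 -0.2011  0.    ]
c3 [ 0.4552 -0.223   0.    ]
c4 [ 0.4293 -0.0577  0.    ]
plugend [0.6733 0.3146 0.018 ]
capend [0.4499 0.2892 0.018 ]
t1 [0.6966 0.3917 0.022 ]
t2 [0.7136 0.2435 0.022 ]
t3 [0.3991 0.2035 0.022 ]
t4 [0.382  0.3539 0.022 ]
tip [0.6852 0.32   0.018 ]
scoop [0.399 0.097 0.02 ]
scoopend [0.276 0.105 0.02 ]
cloche [0.732 0.051 0.1  ]
mister [ 0.738 -0.146  0.1  ]
```

```bash
cat >> h.py <<'E'
def plan(o,pos,Rt):
    """row numbers for target TCP pos and tool rotation matrix"""
    R0=R.from_rotvec(o["ee_rot"]).as_matrix()
    d=R0.T@(np.array(pos)-o["eef_pos"])/0.6
    rv=R.from_matrix(R0.T@Rt).as_rotvec()/np.deg2rad(45)
    return d.round(4),rv.round(4)
def down(a):
    """tool x down, tool z (jaws) along world angle a (rad)"""
    x=np.array([0,0,-1.]); z=np.array([np.cos(a),np.sin(a),0]); y=np.cross(z,x)
    return np.stack([x,y,z],1)
E
python3 - <<'E'
from rig import *
from h import *
o=observe(); R0=R.from_rotvec(o["ee_rot"]).as_matrix()
print(R0.round(3)); print("jaw ang",np.degrees(np.arctan2(R0[1,2],R0[0,2])))
w=get_image("wrist"); K,Rm,t=cam(w); c=-Rm.T@t
print("cam in tool",(R0.T@(c-o["eef_pos"])).round(4)); print("cam axes in tool (rows cam x,y,z)",(Rm@R0).round(3))
a=np.arctan2(.0254,.2234)
for ang in (a+np.pi/2,a-np.pi/2): print(plan(o,(.50,.295,.32),down(ang)))
E
```

```text
[[-0.    -0.97   0.244]
 [-0.     0.244  0.97 ]
 [-1.    -0.    -0.   ]]
jaw ang 75.85793008155561
cam in tool [-0.0693  0.0655  0.0009]
cam axes in tool (rows cam x,y,z) [[ 0.002 -0.001  1.   ]
 [-0.262 -0.965 -0.001]
 [ 0.965 -0.262 -0.002]]
(array([-0.0269, -0.688 , -0.3613]), array([-4.584e-01, -2.000e-04, -0.000e+00]))
(array([-0.0269, -0.688 , -0.3613]), array([ 3.5416e+00, -0.0000e+00,  3.0000e-04]))
```

```bash
python3 - <<'E'
from rig import *
from h import *
o=observe()
print(plan(o,(.50,.295,.36),down(np.radians(30.86))))
E
```

```text
(array([-0.0936, -0.688 , -0.3613]), array([ 1.e+00, -1.e-04,  0.e+00]))
```

Emit:
send_rows([
  {"dx": -0.094, "dy": -0.688, "dz": -0.361, "rx": 1, "gripper": -1},
  {"dx": -0.094, "dy": -0.688, "dz": -0.361, "rx": 1, "gripper": -1},
  {"dx": -0.094, "dy": -0.688, "dz": -0.361, "rx": 1, "gripper": -1},
  {"dx": -0.094, "dy": -0.688, "dz": -0.361, "rx": 1, "gripper": -1},
  {"dx": -0.094, "dy": -0.688, "dz": -0.361, "rx": 1, "gripper": -1},
  {"dx": -0.094, "dy": -0.688, "dz": -0.361, "rx": 1, "gripper": -1},
  {"dx": -0.094, "dy": -0.688, "dz": -0.361, "rx": 1, "gripper": -1},
  {"dx": -0.094, "dy": -0.688, "dz": -0.361, "rx": 1, "gripper": -1},
  {"dx": -0.094, "dy": -0.688, "dz": -0.361, "rx": 1, "gripper": -1},
  {"dx": -0.094, "dy": -0.688, "dz": -0.361, "rx": 1, "gripper": -1},
])

```text
$.targets[0]: bad value
```

```bash
python3 - <<'E'
from rig import *
from h import *
o=observe(); print(o["joint_pos"].round(3),o["eef_pos"])
print(plan(o,(.517,-.11,.40),down(np.radians(7))))
E
```

```text
[ 1.218  0.491  1.559 -0.     1.092 -0.106] [0.1526421  0.60605691 0.30385163]
(array([-0.1602, -0.8804, -1.0089]), array([ 1.5302e+00, -1.0000e-04,  0.0000e+00]))
```

Emit:
send_rows([
  {"dx": -0.094, "dy": -0.688, "dz": -0.361, "rx": 1, "ry": 0, "rz": 0, "gripper": -1},
  {"dx": -0.094, "dy": -0.688, "dz": -0.361, "rx": 1, "ry": 0, "rz": 0, "gripper": -1},
  {"dx": -0.094, "dy": -0.688, "dz": -0.361, "rx": 1, "ry": 0, "rz": 0, "gripper": -1},
  {"dx": -0.094, "dy": -0.688, "dz": -0.361, "rx": 1, "ry": 0, "rz": 0, "gripper": -1},
  {"dx": -0.094, "dy": -0.688, "dz": -0.361, "rx": 1, "ry": 0, "rz": 0, "gripper": -1},
  {"dx": -0.094, "dy": -0.688, "dz": -0.361, "rx": 1, "ry": 0, "rz": 0, "gripper": -1},
  {"dx": -0.094, "dy": -0.688, "dz": -0.361, "rx": 1, "ry": 0, "rz": 0, "gripper": -1},
  {"dx": -0.094, "dy": -0.688, "dz": -0.361, "rx": 1, "ry": 0, "rz": 0, "gripper": -1},
  {"dx": -0.094, "dy": -0.688, "dz": -0.361, "rx": 1, "ry": 0, "rz": 0, "gripper": -1},
  {"dx": -0.094, "dy": -0.688, "dz": -0.361, "rx": 1, "ry": 0, "rz": 0, "gripper": -1},
])

```text
time_s: 1.23
eef_pos: [0.4621, 0.3285, 0.3544]
ee_rot: [-0.422, 1.529, 0.422]
force: [-0.1, 0.7, -0.1]
grip_width: 0.0855
```

```bash
python3 - <<'E'
from rig import *
from h import *
o=observe(); print(o["time_s"],o["joint_pos"].round(3),o["eef_pos"])
print(plan(o,(.517,-.11,.40),down(np.radians(7))))
E
```

```text
1.2333 [ 0.502  0.36   1.637 -0.     1.145 -0.037] [0.46209901 0.32851651 0.35437392]
(array([-0.0761, -0.6743, -0.2963]), array([ 5.302e-01,  3.000e-04, -0.000e+00]))
```

Emit:
send_rows([
  {"dx": -0.076, "dy": -0.674, "dz": -0.296, "rx": 0.53, "ry": 0, "rz": 0, "gripper": -1},
  {"dx": -0.076, "dy": -0.674, "dz": -0.296, "rx": 0.53, "ry": 0, "rz": 0, "gripper": -1},
  {"dx": -0.076, "dy": -0.674, "dz": -0.296, "rx": 0.53, "ry": 0, "rz": 0, "gripper": -1},
  {"dx": -0.076, "dy": -0.674, "dz": -0.296, "rx": 0.53, "ry": 0, "rz": 0, "gripper": -1},
  {"dx": -0.076, "dy": -0.674, "dz": -0.296, "rx": 0.53, "ry": 0, "rz": 0, "gripper": -1},
  {"dx": -0.076, "dy": -0.674, "dz": -0.296, "rx": 0.53, "ry": 0, "rz": 0, "gripper": -1},
  {"dx": -0.076, "dy": -0.674, "dz": -0.296, "rx": 0.53, "ry": 0, "rz": 0, "gripper": -1},
  {"dx": -0.076, "dy": -0.674, "dz": -0.296, "rx": 0.53, "ry": 0, "rz": 0, "gripper": -1},
  {"dx": -0.076, "dy": -0.674, "dz": -0.296, "rx": 0.53, "ry": 0, "rz": 0, "gripper": -1},
  {"dx": -0.076, "dy": -0.674, "dz": -0.296, "rx": 0.53, "ry": 0, "rz": 0, "gripper": -1},
])

```text
time_s: 2.07
eef_pos: [0.5131, -0.083, 0.3974]
ee_rot: [-0.096, 1.568, 0.096]
force: [0.8, 0.2, -0.7]
grip_width: 0.0852
```

```bash
python3 - <<'E'
from rig import *
from h import *
import pickle
w=get_image("wrist"); t=get_image("top"); s=get_image("scene")
pickle.dump((w,t,s,observe()),open("v1.pkl","wb"))
o=observe(); print(o["time_s"],o["joint_pos"].round(3),o["eef_pos"])
cv2.imwrite("pics/c_w.png",w["pixels"][:,:,::-1])
E
```

```text
2.2167 [-0.288  0.252  1.679  0.     1.21  -0.406] [ 0.51343437 -0.08337863  0.39694775]
```

View pics/c_w.png

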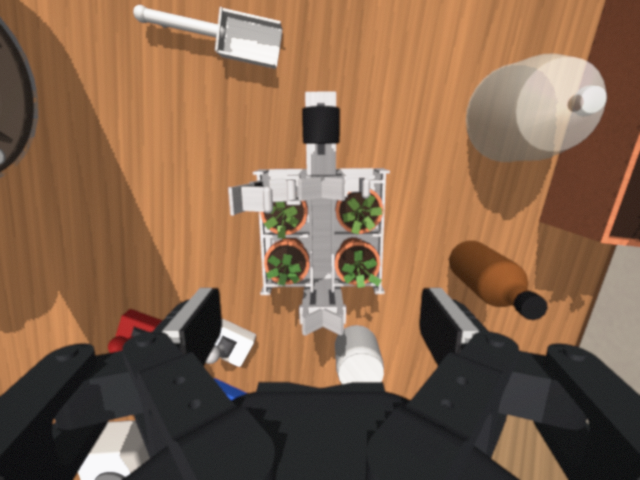

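```bash
python3 - <<'E'
from h import *
import pickle
w,t,s,o=pickle.load(open("v1.pkl","rb"))
crop(w,(220,80,400,215),"pics/d1.png",4.4)
crop(w,(250,260,400,400),"pics/d2.png",4.2)
E
```

```text
(no output)
```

View pics/d1.png

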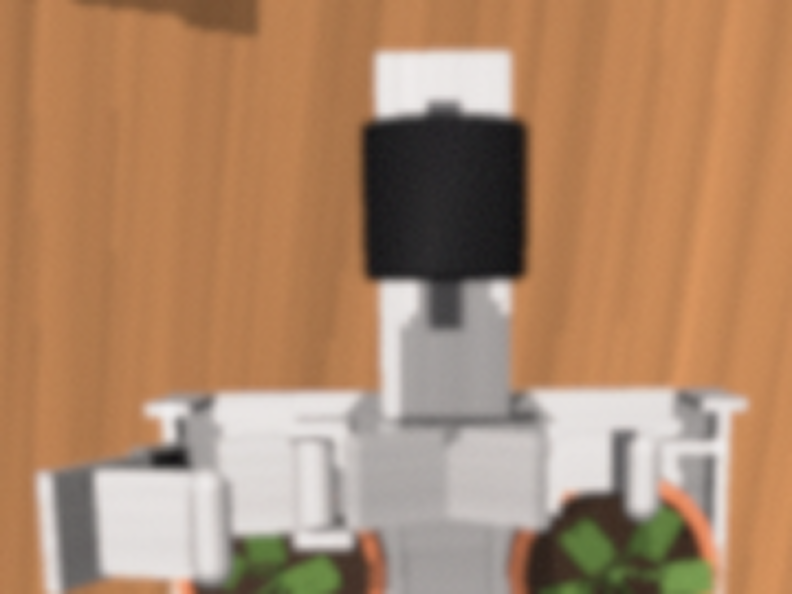

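View pics/d2.png

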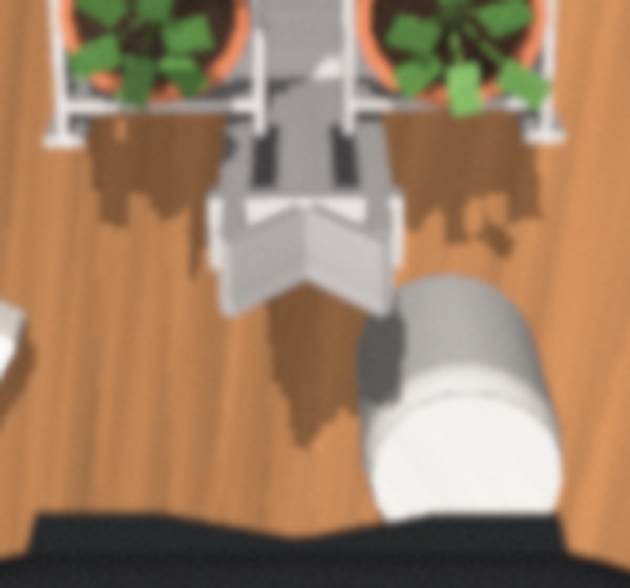

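```bash
python3 - <<'E'
from h import *
import pickle
w,t,s,o=pickle.load(open("v1.pkl","rb"))
A=lambda c:(220+c[0]/4.4,80+c[1]/4.4)
B=lambda c:(250+c[0]/4.2,260+c[1]/4.2)
def f(n,p,z): print(n,np.round(p,1),ray(w,p,z).round(4))
f("V+ val y80",A((451,430)),.1452); f("V+ val y60",A((445,522)),.1452)
f("V- val y-80",B((304,276)),.1452); f("V- val y-60",B((305,205)),.1452)
f("V+L80",A((362,430)),.163);f("V+R80",A((543,428)),.163);f("V+L60",A((357,521)),.163);f("V+R60",A((547,525)),.163)
f("V-L60",B((212,200)),.163);f("V-R60",B((398,197)),.163);f("V-L80",B((230,314)),.163);f("V-R80",B((386,312)),.163)
f("cupL",A((366,280)),.165);f("cupR",A((525,277)),.165);f("cupL2",A((364,125)),.165);f("cupR2",A((525,125)),.165)
f("holder rail L",A((383,410)),.14)
# overlay of model
C=np.array([.519,-.1243,0]);yaw=np.radians(7.1)
E
```

```text
V+ val y80 [322.5 177.7] [ 0.5115 -0.044   0.1452]
V+ val y60 [321.1 198.6] [ 0.5126 -0.0641  0.1452]
V- val y-80 [322.4 325.7] [ 0.5308 -0.2014  0.1452]
V- val y-60 [322.6 308.8] [ 0.5286 -0.1813  0.1452]
V+L80 [302.3 177.7] [ 0.4929 -0.0447  0.163 ]
V+R80 [343.4 177.3] [ 0.5299 -0.0398  0.163 ]
V+L60 [301.1 198.4] [ 0.4939 -0.0635  0.163 ]
V+R60 [344.3 199.3] [ 0.5335 -0.0595  0.163 ]
V-L60 [300.5 307.6] [ 0.5049 -0.1736  0.163 ]
V-R60 [344.8 306.9] [ 0.5492 -0.1674  0.163 ]
V-L80 [304.8 334.8] [ 0.5126 -0.2037  0.163 ]
V-R80 [341.9 334.3] [ 0.5506 -0.1985  0.163 ]
cupL [303.2 143.6] [ 0.4907 -0.015   0.165 ]
cupR [339.3 143. ] [ 0.522  -0.0106  0.165 ]
cupL2 [302.7 108.4] [0.4872 0.0137 0.165 ]
cupR2 [339.3 108.4] [0.5182 0.0175 0.165 ]
holder rail L [307.  173.2] [ 0.4961 -0.0419  0.14  ]
```

```bash
python3 - <<'E'
from rig import *
from h import *
o=observe()
print(plan(o,(.54,.30,.32),down(np.radians(-38))))
E
```

```text
(array([0.1283, 0.6293, 0.1191]), array([ 9.947e-01,  6.000e-04, -1.000e-04]))
```

Emit:
send_rows([
  {"dx": 0.128, "dy": 0.629, "dz": 0.119, "rx": 1, "ry": 0, "rz": 0, "gripper": -1},
  {"dx": 0.128, "dy": 0.629, "dz": 0.119, "rx": 1, "ry": 0, "rz": 0, "gripper": -1},
  {"dx": 0.128, "dy": 0.629, "dz": 0.119, "rx": 1, "ry": 0, "rz": 0, "gripper": -1},
  {"dx": 0.128, "dy": 0.629, "dz": 0.119, "rx": 1, "ry": 0, "rz": 0, "gripper": -1},
  {"dx": 0.128, "dy": 0.629, "dz": 0.119, "rx": 1, "ry": 0, "rz": 0, "gripper": -1},
  {"dx": 0.128, "dy": 0.629, "dz": 0.119, "rx": 1, "ry": 0, "rz": 0, "gripper": -1},
  {"dx": 0.128, "dy": 0.629, "dz": 0.119, "rx": 1, "ry": 0, "rz": 0, "gripper": -1},
  {"dx": 0.128, "dy": 0.629, "dz": 0.119, "rx": 1, "ry": 0, "rz": 0, "gripper": -1},
  {"dx": 0.128, "dy": 0.629, "dz": 0.119, "rx": 1, "ry": 0, "rz": 0, "gripper": -1},
  {"dx": 0.128, "dy": 0.629, "dz": 0.119, "rx": 1, "ry": 0, "rz": 0, "gripper": -1},
])

```text
time_s: 3.05
eef_pos: [0.5385, 0.3034, 0.3196]
ee_rot: [0.521, 1.507, -0.521]
force: [0.6, -0.2, 0.3]
grip_width: 0.0852
```

```bash
python3 - <<'E'
from rig import *
from h import *
o=observe();print(o["eef_pos"],o["joint_pos"].round(2))
print(plan(o,(.55,.303,.27),down(np.radians(-83.5))))
E
```

```text
[0.53853136 0.30338878 0.31964183] [0.41 0.47 1.56 0.   1.12 1.07]
(array([0.0827, 0.0113, 0.0154]), array([ 1.0081e+00, -0.0000e+00, -3.0000e-04]))
```

Emit:
send_rows([
  {"dx": 0.083, "dy": 0.011, "dz": 0.015, "rx": 1, "ry": 0, "rz": 0, "gripper": -1},
  {"dx": 0.083, "dy": 0.011, "dz": 0.015, "rx": 1, "ry": 0, "rz": 0, "gripper": -1},
  {"dx": 0.083, "dy": 0.011, "dz": 0.015, "rx": 1, "ry": 0, "rz": 0, "gripper": -1},
  {"dx": 0.083, "dy": 0.011, "dz": 0.015, "rx": 1, "ry": 0, "rz": 0, "gripper": -1},
  {"dx": 0.083, "dy": 0.011, "dz": 0.015, "rx": 1, "ry": 0, "rz": 0, "gripper": -1},
  {"dx": 0.083, "dy": 0.011, "dz": 0.015, "rx": 1, "ry": 0, "rz": 0, "gripper": -1},
  {"dx": 0.083, "dy": 0.011, "dz": 0.015, "rx": 1, "ry": 0, "rz": 0, "gripper": -1},
  {"dx": 0.083, "dy": 0.011, "dz": 0.015, "rx": 1, "ry": 0, "rz": 0, "gripper": -1},
])

```text
time_s: 3.72
eef_pos: [0.5487, 0.3042, 0.2698]
ee_rot: [1.121, 1.264, -1.121]
force: [0.5, 1.0, -0.6]
grip_width: 0.0851
```

```bash
python3 - <<'E'
from rig import *
from h import *
import pickle
w=get_image("wrist");o=observe()
pickle.dump((w,o),open("v2.pkl","wb"))
print(o["time_s"],o["eef_pos"],o["joint_pos"].round(2))
cv2.imwrite("pics/e_w.png",w["pixels"][:,:,::-1])
E
```

```text
3.7667 [0.54882325 0.30404904 0.26980863] [0.4  0.53 1.59 0.   1.02 1.85]
```

View pics/e_w.png

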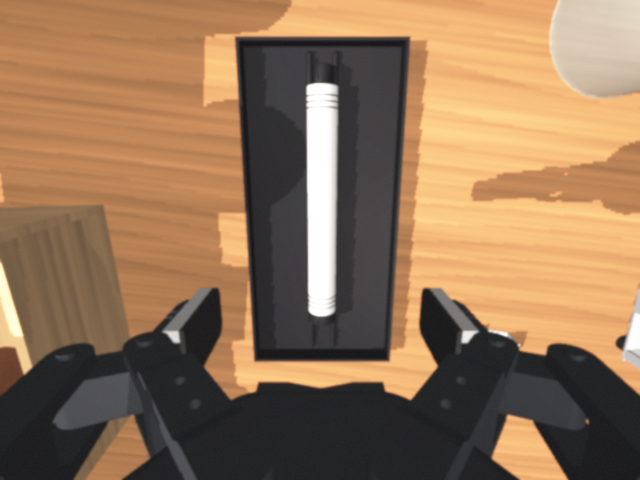

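```bash
python3 - <<'E'
from rig import *
from h import *
import pickle
w,o=pickle.load(open("v2.pkl","rb"))
crop(w,(270,50,370,110),"pics/f1.png",8)
crop(w,(270,290,370,350),"pics/f2.png",8)
g=w["pixels"].astype(int).sum(2)
for v in (95,150,200,250,300):
    row=g[v,280:370]; i=np.where(row>330)[0]+280; c=(i.min()+i.max())/2
    print(v,i.min(),i.max(),ray(w,(c,v),.02).round(4))
print("shoulder",ray(w,(322,84),.024)); 
p1=ray(w,((np.where(g[95,280:370]>330)[0]).mean()+280,95),.02);p2=ray(w,((np.where(g[300,280:370]>330)[0]).mean()+280,300),.02)
print(np.degrees(np.arctan2(*(p1-p2)[[1,0]])))
E
```

```text
95 306 336 [0.6607 0.3171 0.02  ]
150 306 337 [0.6135 0.311  0.02  ]
200 307 336 [0.567  0.3055 0.02  ]
250 307 335 [0.5167 0.2999 0.02  ]
300 308 334 [0.4621 0.2934 0.02  ]
shoulder [0.6690812 0.3172876 0.024    ]
6.823053869330908
```

View pics/f1.png

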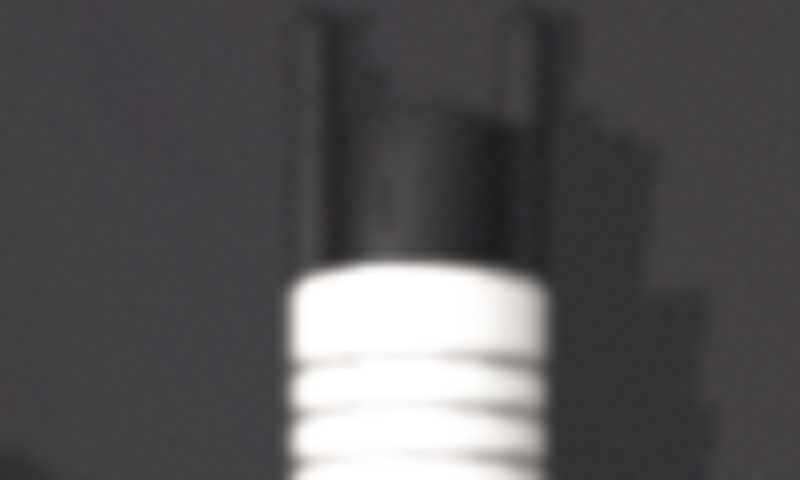

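View pics/f2.png

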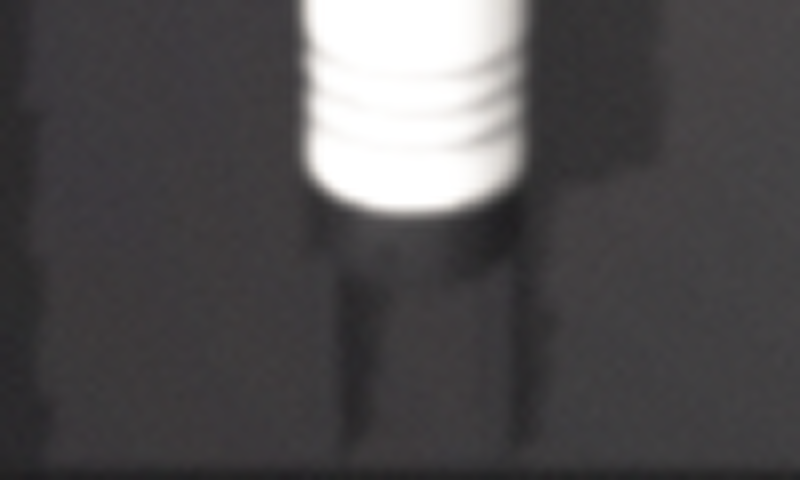

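```bash
python3 - <<'E'
from rig import *
from h import *
import pickle
w,o=pickle.load(open("v2.pkl","rb"))
s=ray(w,(322.25,85.6),.018); a=np.radians(6.8)
b=ray(w,(270+412/8,290+165/8),.018); print("white end",b, np.linalg.norm(s-b), np.degrees(np.arctan2(*(s-b)[[1,0]])))
L=s-.107*np.array([np.cos(a),np.sin(a),0]); print(s,L)
o=observe()
print(plan(o,(L[0],L[1],.13),down(a-np.pi/2)))
print(plan(o,(L[0],L[1],.083),down(a-np.pi/2)))
E
```

```text
white end [0.44889539 0.29126337 0.018     ] 0.2214441268071178 6.672098068828766
[0.66883975 0.31699231 0.018     ] [0.56259244 0.30432309 0.018     ]
(array([0.233 , 0.0229, 0.0024]), array([ 0.0044, -0.0002,  0.0002]))
(array([0.3113, 0.0229, 0.0024]), array([ 0.0044, -0.0002,  0.0002]))
```

Emit:
send_rows([
  {"dx": 0.23, "dy": 0.023, "dz": 0.002, "rx": 0.004, "ry": 0, "rz": 0, "gripper": -1},
  {"dx": 0.23, "dy": 0.023, "dz": 0.002, "rx": 0.004, "ry": 0, "rz": 0, "gripper": -1},
  {"dx": 0.23, "dy": 0.023, "dz": 0.002, "rx": 0.004, "ry": 0, "rz": 0, "gripper": -1},
  {"dx": 0.23, "dy": 0.023, "dz": 0.002, "rx": 0.004, "ry": 0, "rz": 0, "gripper": -1},
  {"dx": 0.27, "dy": 0.023, "dz": 0.002, "rx": 0.004, "ry": 0, "rz": 0, "gripper": -1},
  {"dx": 0.311, "dy": 0.023, "dz": 0.002, "rx": 0.004, "ry": 0, "rz": 0, "gripper": -1},
  {"dx": 0.311, "dy": 0.023, "dz": 0.002, "rx": 0.004, "ry": 0, "rz": 0, "gripper": -1},
  {"dx": 0.311, "dy": 0.023, "dz": 0.002, "rx": 0.004, "ry": 0, "rz": 0, "gripper": -1},
], force=40)

```text
time_s: 4.43
eef_pos: [0.5624, 0.3049, 0.0835]
ee_rot: [1.119, 1.265, -1.121]
force: [0.7, 0.8, 1.8]
grip_width: 0.0854
```

```bash
python3 - <<'E'
from rig import *
from h import *
w=get_image("wrist");o=observe()
print(o["time_s"],o["eef_pos"],o["force"])
cv2.imwrite("pics/g_w.png",w["pixels"][:,:,::-1])
E
```

```text
4.4833 [0.56291154 0.30503734 0.08459584] [-0.20114502  0.28443557  0.36923521]
```

View pics/g_w.png

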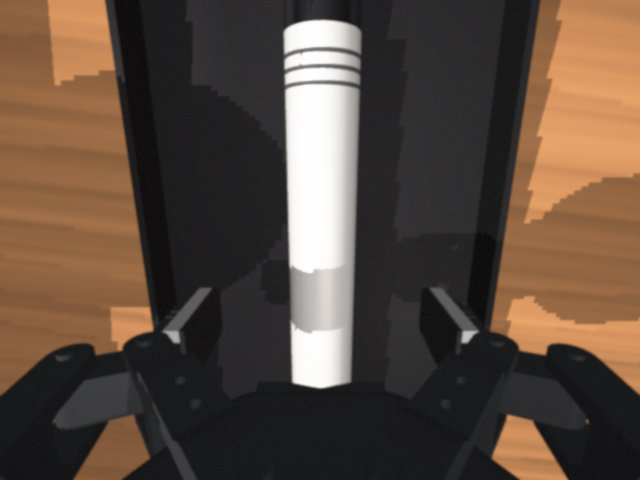

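Emit:
send_rows([
  {"dx": 0, "dy": 0, "dz": 0, "rx": 0, "ry": 0, "rz": 0, "gripper": 1},
  {"dx": 0, "dy": 0, "dz": 0, "rx": 0, "ry": 0, "rz": 0, "gripper": 1},
  {"dx": 0, "dy": 0, "dz": 0, "rx": 0, "ry": 0, "rz": 0, "gripper": 1},
  {"dx": 0, "dy": 0, "dz": 0, "rx": 0, "ry": 0, "rz": 0, "gripper": 1},
  {"dx": 0, "dy": 0, "dz": 0, "rx": 0, "ry": 0, "rz": 0, "gripper": 1},
  {"dx": 0, "dy": 0, "dz": 0, "rx": 0, "ry": 0, "rz": 0, "gripper": 1},
  {"dx": 0, "dy": 0, "dz": 0, "rx": 0, "ry": 0, "rz": 0, "gripper": 1},
  {"dx": 0, "dy": 0, "dz": 0, "rx": 0, "ry": 0, "rz": 0, "gripper": 1},
], force=40)

```text
time_s: 5.15
eef_pos: [0.5631, 0.3045, 0.0855]
ee_rot: [1.121, 1.263, -1.12]
force: [-1.5, -4.6, 7.5]
grip_width: 0.0264
```

Emit:
send_rows([
  {"dx": 0, "dy": 0, "dz": 0, "rx": 0, "ry": 0, "rz": 0, "gripper": -0.2},
  {"dx": 0, "dy": 0, "dz": 0, "rx": 0, "ry": 0, "rz": 0, "gripper": -0.2},
  {"dx": 0, "dy": 0, "dz": 0, "rx": 0, "ry": 0, "rz": 0, "gripper": -0.2},
  {"dx": 0.01, "dy": 0, "dz": 0, "rx": 0, "ry": 0, "rz": 0, "gripper": -0.2},
  {"dx": 0.01, "dy": 0, "dz": 0, "rx": 0, "ry": 0, "rz": 0, "gripper": -0.2},
  {"dx": 0.01, "dy": 0, "dz": 0, "rx": 0, "ry": 0, "rz": 0, "gripper": -0.2},
], force=40)

```text
time_s: 5.65
eef_pos: [0.5629, 0.3045, 0.0789]
ee_rot: [1.12, 1.263, -1.12]
force: [-0.2, 0.7, 0.7]
grip_width: 0.0511
```

```bash
python3 - <<'E'
from rig import *
from h import *
w=get_image("wrist");o=observe()
print(o["time_s"],o["eef_pos"],o["force"],o["grip_width"])
cv2.imwrite("pics/h_w.png",w["pixels"][:,:,::-1])
E
```

```text
5.7 [0.56305704 0.3045465  0.07908411] [-0.00519643  0.03563177  0.74562717] 0.05096826989601692
```

View pics/h_w.png

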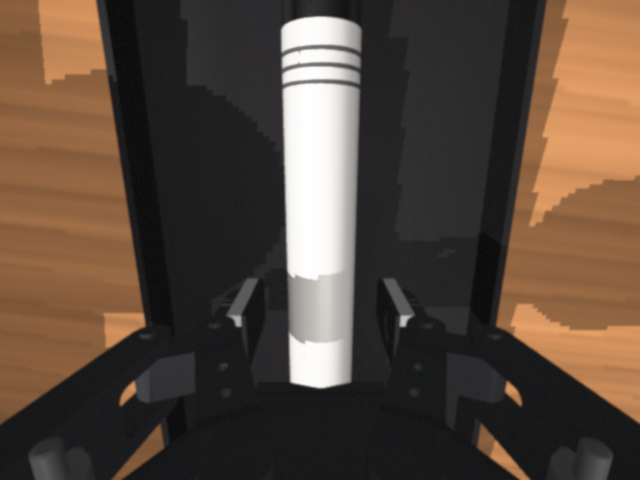

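Gripper is centred on the lamp (lamp x≈320, pads at ≈245 and ≈395), TCP now 6 mm lower. Closing again.

Emit:
send_rows([
  {"dx": 0, "dy": 0, "dz": 0, "rx": 0, "ry": 0, "rz": 0, "gripper": 1},
  {"dx": 0, "dy": 0, "dz": 0, "rx": 0, "ry": 0, "rz": 0, "gripper": 1},
  {"dx": 0, "dy": 0, "dz": 0, "rx": 0, "ry": 0, "rz": 0, "gripper": 1},
  {"dx": 0, "dy": 0, "dz": 0, "rx": 0, "ry": 0, "rz": 0, "gripper": 1},
  {"dx": 0, "dy": 0, "dz": 0, "rx": 0, "ry": 0, "rz": 0, "gripper": 1},
  {"dx": 0, "dy": 0, "dz": 0, "rx": 0, "ry": 0, "rz": 0, "gripper": 1},
], force=40)

```text
time_s: 6.2
eef_pos: [0.563, 0.3045, 0.0793]
ee_rot: [1.12, 1.263, -1.12]
force: [-2.4, -1.4, 5.5]
grip_width: 0.027
```

Emit:
send_rows([
  {"dx": -0.02, "dy": 0, "dz": 0, "rx": 0, "ry": 0, "rz": 0, "gripper": 1},
  {"dx": -0.04, "dy": 0, "dz": 0, "rx": 0, "ry": 0, "rz": 0, "gripper": 1},
  {"dx": -0.06, "dy": 0, "dz": 0, "rx": 0, "ry": 0, "rz": 0, "gripper": 1},
  {"dx": -0.09, "dy": 0, "dz": 0, "rx": 0, "ry": 0, "rz": 0, "gripper": 1},
  {"dx": -0.12, "dy": 0, "dz": 0, "rx": 0, "ry": 0, "rz": 0, "gripper": 1},
  {"dx": -0.12, "dy": 0, "dz": 0, "rx": 0, "ry": 0, "rz": 0, "gripper": 1},
  {"dx": -0.12, "dy": 0, "dz": 0, "rx": 0, "ry": 0, "rz": 0, "gripper": 1},
], force=40)

```text
time_s: 6.78
eef_pos: [0.5632, 0.3047, 0.1527]
ee_rot: [1.122, 1.262, -1.118]
force: [0.7, 0.9, -3.5]
grip_width: 0.0267
```

```bash
python3 - <<'E'
from rig import *
from h import *
import pickle
w=get_image("wrist");s=get_image("scene");t=get_image("top");o=observe()
pickle.dump((w,s,t,o),open("v3.pkl","wb"))
print(o["time_s"],o["eef_pos"],o["force"],o["ft_torque"],o["grip_width"])
a=np.hstack([cv2.resize(w["pixels"],(400,300)),cv2.resize(s["pixels"][150:450,340:640],(300,300))])
cv2.imwrite("pics/i.png",a[:,:,::-1])
E
```

```text
6.9333 [0.56264359 0.30436902 0.15047317] [ 0.4116197   0.19161633 -3.00754936] [ 0.0220482  -0.01570612 -0.00302675] 0.026870555012485524
```

View pics/i.png

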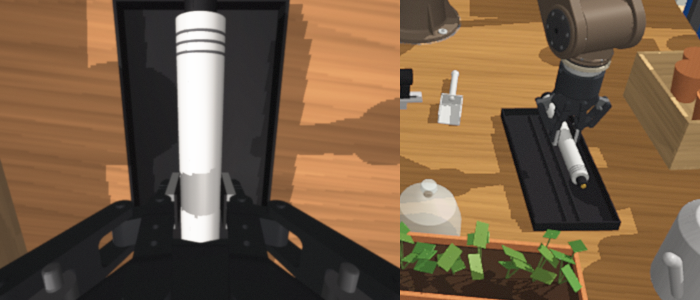

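Emit:
send_rows([
  {"dx": -0.07, "dy": 0, "dz": 0, "rx": 0, "ry": 0, "rz": 0, "gripper": 1},
  {"dx": -0.14, "dy": 0, "dz": 0, "rx": -0.1, "ry": 0, "rz": 0, "gripper": 1},
  {"dx": -0.21, "dy": 0, "dz": 0.02, "rx": -0.25, "ry": 0, "rz": 0, "gripper": 1},
  {"dx": -0.28, "dy": 0, "dz": 0.06, "rx": -0.4, "ry": 0, "rz": 0, "gripper": 1},
  {"dx": -0.33, "dy": 0, "dz": 0.11, "rx": -0.55, "ry": 0, "rz": 0, "gripper": 1},
  {"dx": -0.35, "dy": 0, "dz": 0.17, "rx": -0.7, "ry": 0, "rz": 0, "gripper": 1},
  {"dx": -0.35, "dy": 0, "dz": 0.23, "rx": -0.85, "ry": 0, "rz": 0, "gripper": 1},
  {"dx": -0.35, "dy": 0, "dz": 0.29, "rx": -1, "ry": 0, "rz": 0, "gripper": 1},
  {"dx": -0.35, "dy": 0, "dz": 0.33, "rx": -1, "ry": 0, "rz": 0, "gripper": 1},
  {"dx": -0.35, "dy": 0, "dz": 0.36, "rx": -1, "ry": 0, "rz": 0, "gripper": 1},
], force=40)

```text
time_s: 7.77
eef_pos: [0.5887, 0.0876, 0.3597]
ee_rot: [0.52, 1.509, -0.523]
force: [0.4, -0.9, -3.3]
grip_width: 0.0265
```

```bash
python3 - <<'E'
from rig import *
from h import *
o=observe(); print(o["time_s"],o["eef_pos"],o["joint_pos"].round(2),o["grip_width"])
R0=R.from_rotvec(o["ee_rot"]).as_matrix();print(np.degrees(np.arctan2(R0[1,2],R0[0,2])))
print(plan(o,(.5245,-.159,.36),down(np.radians(7.2))))
E
```

```text
7.7667 [0.5887116  0.08761872 0.35966006] [ 0.04  0.4   1.56 -0.    1.19  0.7 ] 0.026542473168495822
-38.16212874961568
(array([ 1.000e-04, -3.893e-01,  1.698e-01]), array([-1.008 , -0.0025,  0.0021]))
```

Emit:
send_rows([
  {"dx": 0, "dy": -0.05, "dz": 0.02, "rx": -0.12, "ry": 0, "rz": 0, "gripper": 1},
  {"dx": 0, "dy": -0.11, "dz": 0.05, "rx": -0.27, "ry": 0, "rz": 0, "gripper": 1},
  {"dx": 0, "dy": -0.17, "dz": 0.075, "rx": -0.42, "ry": 0, "rz": 0, "gripper": 1},
  {"dx": 0, "dy": -0.23, "dz": 0.1, "rx": -0.57, "ry": 0, "rz": 0, "gripper": 1},
  {"dx": 0, "dy": -0.29, "dz": 0.125, "rx": -0.72, "ry": 0, "rz": 0, "gripper": 1},
  {"dx": 0, "dy": -0.34, "dz": 0.15, "rx": -0.87, "ry": 0, "rz": 0, "gripper": 1},
  {"dx": 0, "dy": -0.37, "dz": 0.16, "rx": -1, "ry": -0.002, "rz": 0.002, "gripper": 1},
  {"dx": 0, "dy": -0.389, "dz": 0.17, "rx": -1, "ry": -0.002, "rz": 0.002, "gripper": 1},
  {"dx": 0, "dy": -0.389, "dz": 0.17, "rx": -1, "ry": -0.002, "rz": 0.002, "gripper": 1},
], force=40)

```text
time_s: 8.52
eef_pos: [0.5243, -0.1609, 0.3593]
ee_rot: [-0.089, 1.571, 0.089]
force: [0.4, 0.2, -2.7]
grip_width: 0.0266
```

```bash
python3 - <<'E'
from rig import *
from h import *
import pickle
w=get_image("wrist");s=get_image("scene");t=get_image("top");o=observe()
pickle.dump((w,s,t,o),open("v4.pkl","wb"))
R0=R.from_rotvec(o["ee_rot"]).as_matrix();print(np.degrees(np.arctan2(R0[1,2],R0[0,2])), R0[:,0])
print(o["time_s"],o["eef_pos"],o["force"],o["ft_torque"],o["grip_width"])
cv2.imwrite("pics/j_w.png",w["pixels"][:,:,::-1])
crop(s,(200,60,440,240),"pics/j_s.png",3.3)
E
```

```text
6.698015014450529 [-1.07781444e-03  6.85713055e-04 -9.99999184e-01]
8.6667 [ 0.52497548 -0.15809379  0.35961735] [-0.19655984 -0.20628956 -2.80412511] [ 0.00999141 -0.01724047  0.00840028] 0.02640889272036969
```

View pics/j_w.png

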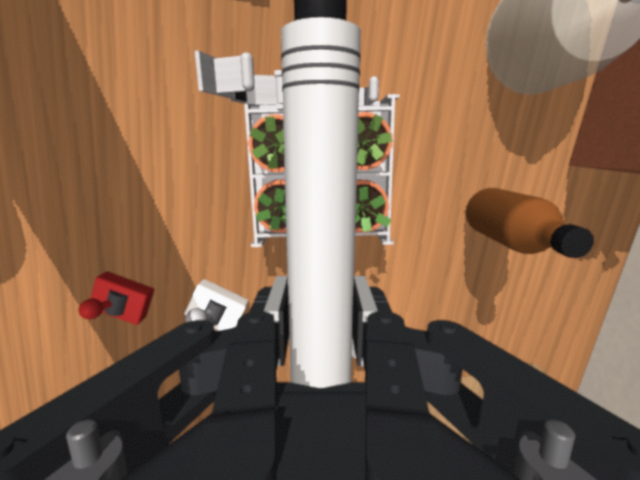

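View pics/j_s.png

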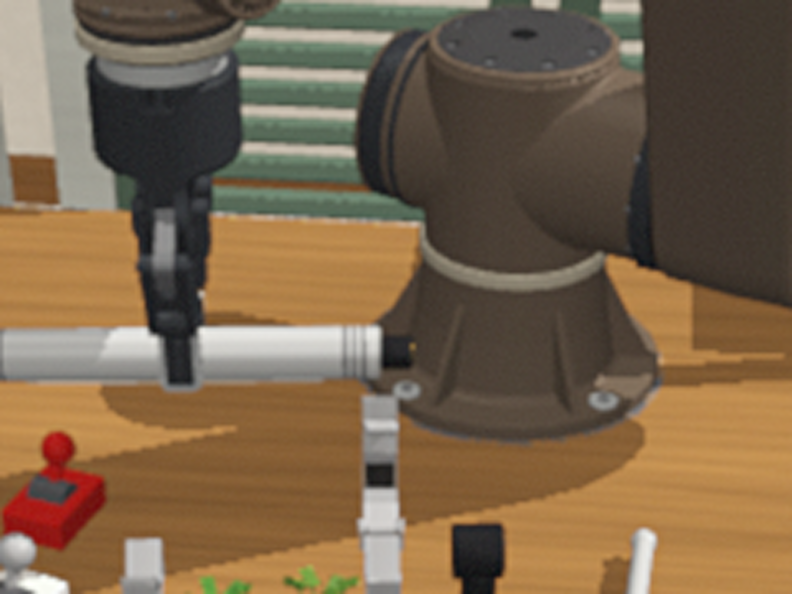

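```bash
python3 - <<'E'
from h import *
import pickle
w,s,t,o=pickle.load(open("v4.pkl","rb"))
R0=R.from_rotvec(o["ee_rot"]).as_matrix()
off=R.from_rotvec([1.12,1.263,-1.12]).as_matrix().T@(np.array([.5626,.3043,.018])-np.array([.563,.3045,.0793]))
print("lamp in tool",off)
L=o["eef_pos"]+R0@off; yd=R0[:,1]
print(L,yd)
th=np.linspace(0,2*np.pi,40)
for im,n in ((s,"s"),(w,"w")):
    p=im["pixels"][:,:,::-1].copy()
    for yy,r in ((.107,.014),(.125,.009),(-.125,.014)):
        c=L+yd*yy+r*(np.cos(th)[:,None]*R0[:,2]+np.sin(th)[:,None]*R0[:,0])
        cv2.polylines(p,[np.round(proj(im,c)*16).astype(int)],True,(0,0,255),1,cv2.LINE_AA,4)
    if n=="s": cv2.imwrite("pics/k_s.png",cv2.resize(p[130:200,170:350],None,fx=4.4,fy=4.4,interpolation=cv2.INTER_CUBIC))
    else: cv2.imwrite("pics/k_w.png",cv2.resize(p[0:120,240:400],None,fx=4.5,fy=4.5,interpolation=cv2.INTER_CUBIC))
E
```

```text
lamp in tool [ 0.06129988 -0.00044822  0.00011997]
[ 0.52508084 -0.15848292  0.29831705] [-1.16635498e-01  9.93174461e-01  8.06744776e-04]
```

View pics/k_s.png

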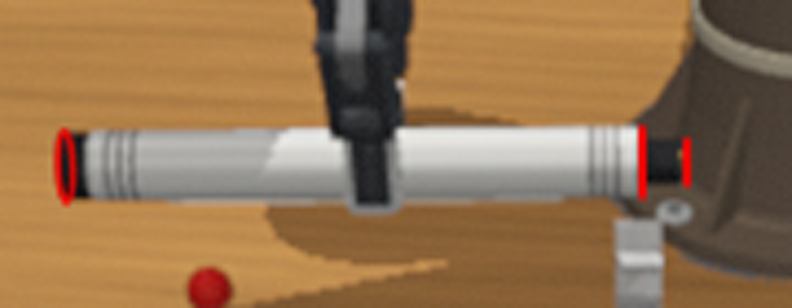

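View pics/k_w.png

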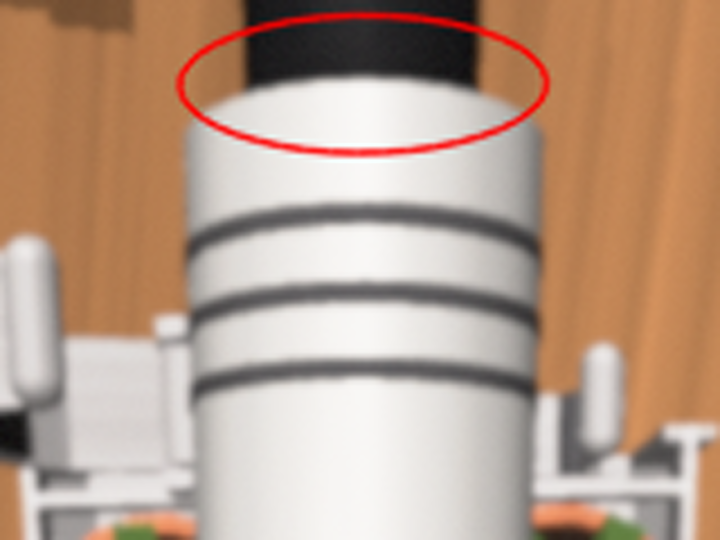

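```bash
python3 - <<'E'
from rig import *
from h import *
o=observe()
print(plan(o,(.5245,-.159,.24),down(np.radians(7.2))))
E
```

```text
(array([ 0.1994, -0.0016, -0.0008]), array([-0.0112, -0.0013, -0.001 ]))
```

Emit:
send_rows([
  {"dx": 0.05, "dy": -0.0016, "dz": -0.0008, "rx": -0.011, "ry": -0.001, "rz": -0.001, "gripper": 1},
  {"dx": 0.1, "dy": -0.0016, "dz": -0.0008, "rx": -0.011, "ry": -0.001, "rz": -0.001, "gripper": 1},
  {"dx": 0.15, "dy": -0.0016, "dz": -0.0008, "rx": -0.011, "ry": -0.001, "rz": -0.001, "gripper": 1},
  {"dx": 0.18, "dy": -0.0016, "dz": -0.0008, "rx": -0.011, "ry": -0.001, "rz": -0.001, "gripper": 1},
  {"dx": 0.199, "dy": -0.0016, "dz": -0.0008, "rx": -0.011, "ry": -0.001, "rz": -0.001, "gripper": 1},
  {"dx": 0.199, "dy": -0.0016, "dz": -0.0008, "rx": -0.011, "ry": -0.001, "rz": -0.001, "gripper": 1},
  {"dx": 0.199, "dy": -0.0016, "dz": -0.0008, "rx": -0.011, "ry": -0.001, "rz": -0.001, "gripper": 1},
], force=40)

```text
time_s: 9.25
eef_pos: [0.5249, -0.158, 0.2401]
ee_rot: [-0.098, 1.57, 0.099]
force: [-0.3, -0.4, -2.6]
grip_width: 0.0267
```

```bash
python3 - <<'E'
from rig import *
from h import *
import pickle
w=get_image("wrist");s=get_image("scene");t=get_image("top");o=observe()
pickle.dump((w,s,t,o),open("v5.pkl","wb"))
print(o["time_s"],o["eef_pos"],o["force"],o["ft_torque"],o["grip_width"])
cv2.imwrite("pics/l_w.png",w["pixels"][:,:,::-1])
crop(s,(170,110,370,260),"pics/l_s.png",4)
print(plan(o,(.5245,-.159,.2273),down(np.radians(7.2))))
E
```

```text
9.4 [ 0.52499371 -0.15867136  0.24130289] [ 0.06224055 -0.38969599 -3.43541795] [-0.02341558 -0.02286449  0.03490464] 0.026396566087413875
(array([ 0.0233, -0.0004, -0.0009]), array([0.    , 0.0018, 0.0011]))
```

View pics/l_w.png

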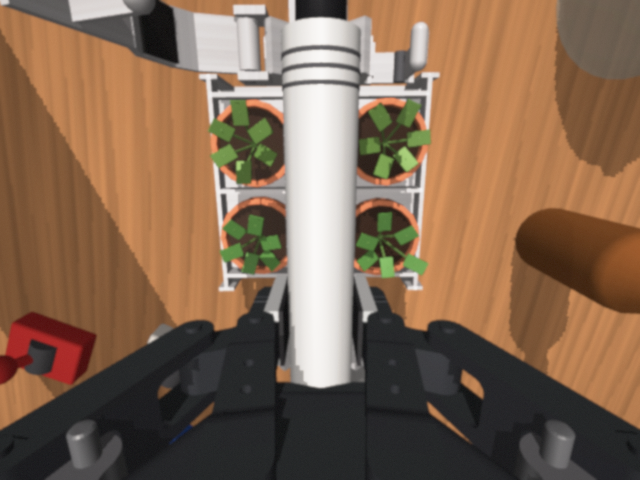

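View pics/l_s.png

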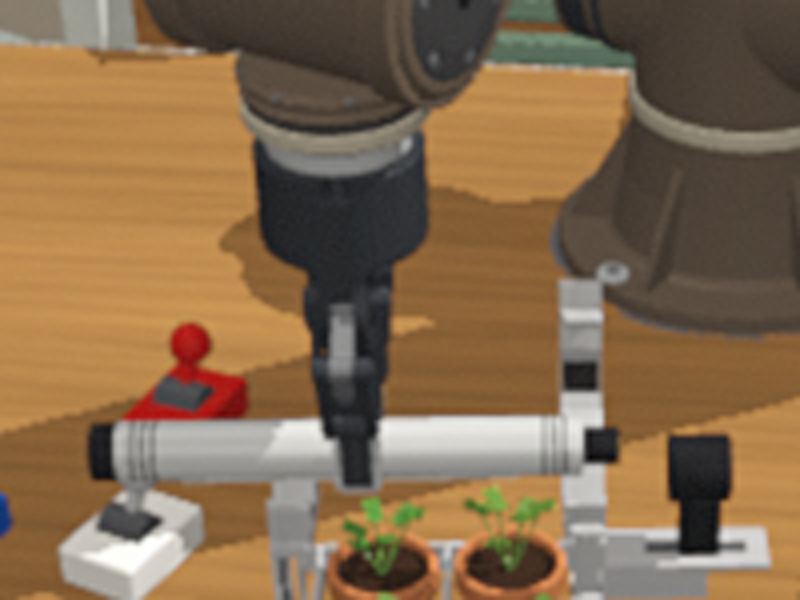

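Emit:
send_rows([
  {"dx": 0.008, "dy": 0, "dz": -0.0009, "rx": 0, "ry": 0.002, "rz": 0.001, "gripper": 1},
  {"dx": 0.013, "dy": 0, "dz": -0.0009, "rx": 0, "ry": 0.002, "rz": 0.001, "gripper": 1},
  {"dx": 0.017, "dy": 0, "dz": -0.0009, "rx": 0, "ry": 0.002, "rz": 0.001, "gripper": 1},
  {"dx": 0.017, "dy": 0, "dz": -0.0009, "rx": 0, "ry": 0.002, "rz": 0.001, "gripper": 1},
  {"dx": 0.017, "dy": 0, "dz": -0.0009, "rx": 0, "ry": 0.002, "rz": 0.001, "gripper": 1},
], force=40)

```text
time_s: 9.82
eef_pos: [0.5244, -0.1588, 0.231]
ee_rot: [-0.099, 1.569, 0.099]
force: [-0.5, 0.7, -2.1]
grip_width: 0.0266
```

Emit:
send_rows([
  {"dx": 0.0015, "dy": 0, "dz": 0, "rx": 0, "ry": 0, "rz": 0, "gripper": 1},
  {"dx": 0.003, "dy": 0, "dz": 0, "rx": 0, "ry": 0, "rz": 0, "gripper": 1},
  {"dx": 0.0045, "dy": 0, "dz": 0, "rx": 0, "ry": 0, "rz": 0, "gripper": 1},
  {"dx": 0.0045, "dy": 0, "dz": 0, "rx": 0, "ry": 0, "rz": 0, "gripper": 1},
], force=40)

```text
time_s: 10.15
eef_pos: [0.5244, -0.1588, 0.2281]
ee_rot: [-0.098, 1.569, 0.099]
force: [-0.1, 0.3, -3.3]
grip_width: 0.0267
```

Emit:
send_rows([
  {"dx": 0.001, "dy": 0, "dz": 0, "rx": 0, "ry": 0, "rz": 0, "gripper": 1},
  {"dx": 0.002, "dy": 0, "dz": 0, "rx": 0, "ry": 0, "rz": 0, "gripper": 1},
  {"dx": 0.003, "dy": 0, "dz": 0, "rx": 0, "ry": 0, "rz": 0, "gripper": 1},
  {"dx": 0.003, "dy": 0, "dz": 0, "rx": 0, "ry": 0, "rz": 0, "gripper": 1},
], force=40)

```text
time_s: 10.48
eef_pos: [0.5245, -0.1588, 0.2264]
ee_rot: [-0.099, 1.569, 0.099]
force: [1.1, 0.8, -0.7]
grip_width: 0.0265
```

Emit:
send_rows([
  {"dx": 0.0008, "dy": 0, "dz": 0, "rx": 0, "ry": 0, "rz": 0, "gripper": 1},
  {"dx": 0.0015, "dy": 0, "dz": 0, "rx": 0, "ry": 0, "rz": 0, "gripper": 1},
  {"dx": 0.0015, "dy": 0, "dz": 0, "rx": 0, "ry": 0, "rz": 0, "gripper": 1},
], force=40)

```text
time_s: 10.73
eef_pos: [0.5247, -0.1588, 0.2261]
ee_rot: [-0.099, 1.568, 0.098]
force: [-0.8, 1.4, 5.0]
grip_width: 0.0266
```

Emit:
send_rows([
  {"dx": -0.0008, "dy": 0, "dz": 0, "rx": 0, "ry": 0, "rz": 0, "gripper": 1},
  {"dx": -0.0008, "dy": 0, "dz": 0, "rx": 0, "ry": 0, "rz": 0, "gripper": 0.2},
  {"dx": -0.0008, "dy": 0, "dz": 0, "rx": 0, "ry": 0, "rz": 0, "gripper": 0},
  {"dx": -0.0008, "dy": 0, "dz": 0, "rx": 0, "ry": 0, "rz": 0, "gripper": 0},
  {"dx": -0.0008, "dy": 0, "dz": 0, "rx": 0, "ry": 0, "rz": 0, "gripper": 0},
], force=20)

```text
time_s: 11.15
eef_pos: [0.5247, -0.1589, 0.2266]
ee_rot: [-0.099, 1.568, 0.098]
force: [0.2, 0.5, -0.0]
grip_width: 0.0423
```

```bash
python3 - <<'E'
from rig import *
from h import *
import pickle
w=get_image("wrist");s=get_image("scene");t=get_image("top");o=observe()
pickle.dump((w,s,t,o),open("v6.pkl","wb"))
print(o["time_s"],o["eef_pos"],o["force"],o["ft_torque"],o["grip_width"])
cv2.imwrite("pics/m_w.png",w["pixels"][:,:,::-1])
crop(s,(170,110,370,260),"pics/m_s.png",4)
E
```

```text
11.3 [ 0.52466778 -0.15883553  0.22656863] [ 0.16435461 -0.28745158 -0.3555116 ] [ 0.03430464 -0.0452582  -0.01831109] 0.04313912069229128
```

View pics/m_w.png

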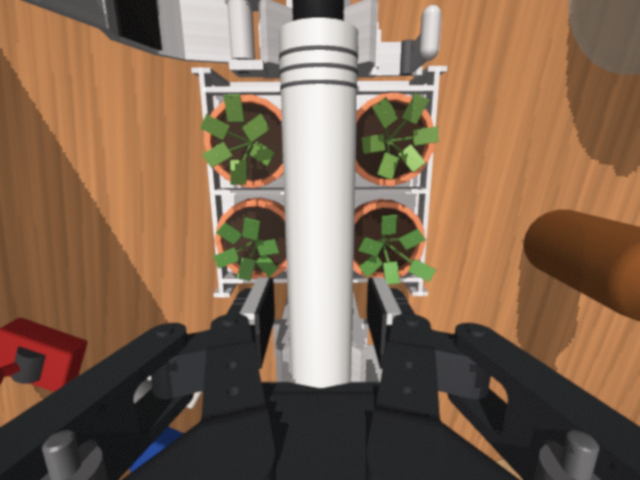

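View pics/m_s.png

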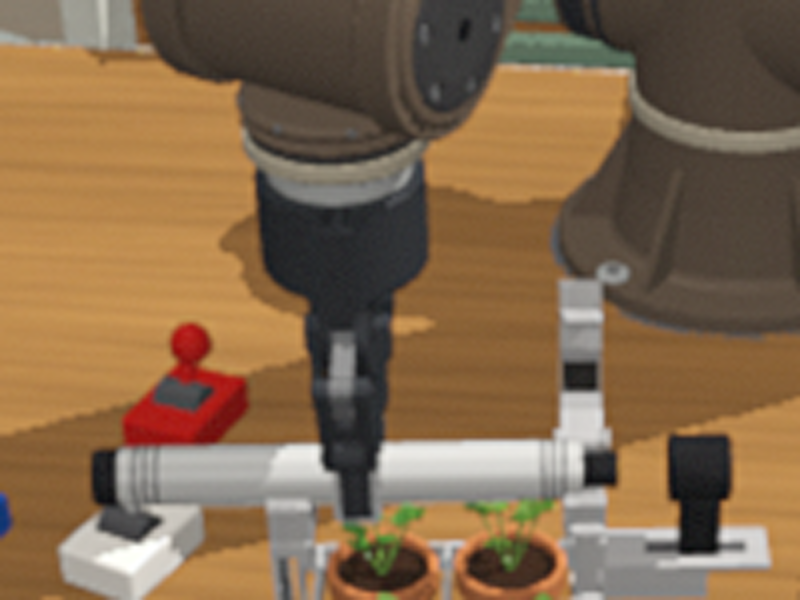

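Emit:
send_rows([
  {"dx": 0, "dy": 0, "dz": 0, "rx": 0, "ry": 0, "rz": 0, "gripper": 1},
  {"dx": 0, "dy": 0, "dz": 0, "rx": 0, "ry": 0, "rz": 0, "gripper": 1},
  {"dx": 0, "dy": 0, "dz": 0, "rx": 0, "ry": 0, "rz": 0, "gripper": 1},
  {"dx": 0, "dy": 0, "dz": 0, "rx": 0, "ry": 0, "rz": 0, "gripper": 1},
  {"dx": 0, "dy": 0, "dz": 0, "rx": 0, "ry": 0, "rz": 0, "gripper": 1},
], force=20)

```text
time_s: 11.72
eef_pos: [0.5246, -0.1588, 0.2267]
ee_rot: [-0.099, 1.568, 0.098]
force: [-2.1, -0.7, 1.3]
grip_width: 0.0272
```

Slide first 20 mm gently (about 3 mm per row).

Emit:
send_rows([
  {"dx": 0, "dy": 0.004, "dz": 0, "rx": 0, "ry": 0, "rz": 0, "gripper": 1},
  {"dx": 0, "dy": 0.008, "dz": 0, "rx": 0, "ry": 0, "rz": 0, "gripper": 1},
  {"dx": 0, "dy": 0.012, "dz": 0, "rx": 0, "ry": 0, "rz": 0, "gripper": 1},
  {"dx": 0, "dy": 0.016, "dz": 0, "rx": 0, "ry": 0, "rz": 0, "gripper": 1},
  {"dx": 0, "dy": 0.02, "dz": 0, "rx": 0, "ry": 0, "rz": 0, "gripper": 1},
  {"dx": 0, "dy": 0.024, "dz": 0, "rx": 0, "ry": 0, "rz": 0, "gripper": 1},
  {"dx": 0, "dy": 0.028, "dz": 0, "rx": 0, "ry": 0, "rz": 0, "gripper": 1},
  {"dx": 0, "dy": 0.032, "dz": 0, "rx": 0, "ry": 0, "rz": 0, "gripper": 1},
  {"dx": 0, "dy": 0.032, "dz": 0, "rx": 0, "ry": 0, "rz": 0, "gripper": 1},
], force=20)

```text
time_s: 12.47
eef_pos: [0.522, -0.1393, 0.2267]
ee_rot: [-0.099, 1.568, 0.099]
force: [-2.5, -1.0, 3.8]
grip_width: 0.0272
```

```bash
python3 - <<'E'
from rig import *
from h import *
import pickle
w=get_image("wrist");s=get_image("scene");o=observe()
print(o["time_s"],o["eef_pos"],o["force"],o["ft_torque"],o["grip_width"])
cv2.imwrite("pics/n_w.png",w["pixels"][:,:,::-1])
crop(s,(170,110,370,260),"pics/n_s.png",4)
E
```

```text
12.5667 [ 0.5220274  -0.1393235   0.22662628] [-3.38508049  0.97581739  5.02129386] [0.24068168 0.51517651 0.11580913] 0.027196417103230026
```

View pics/n_s.png

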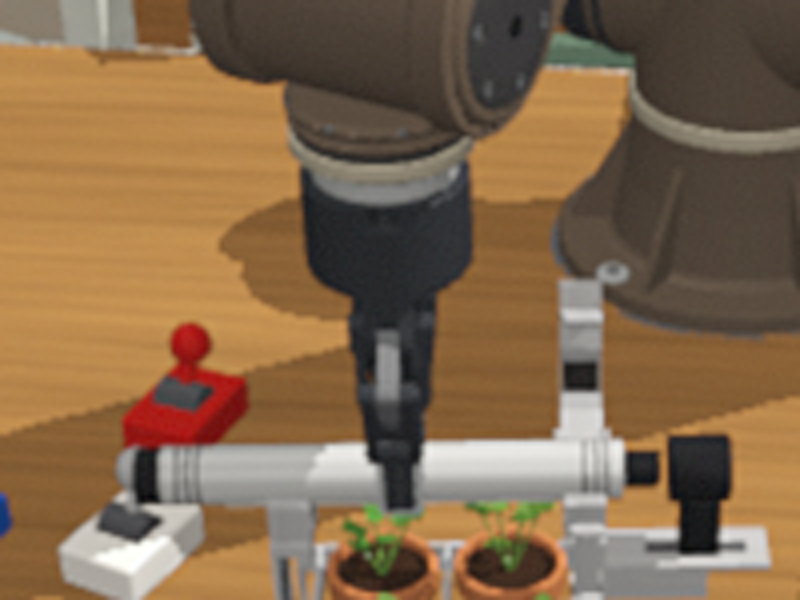

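Emit:
send_rows([
  {"dx": 0, "dy": 0.004, "dz": 0, "rx": 0, "ry": 0, "rz": 0, "gripper": 1},
  {"dx": 0, "dy": 0.008, "dz": 0, "rx": 0, "ry": 0, "rz": 0, "gripper": 1},
  {"dx": 0, "dy": 0.012, "dz": 0, "rx": 0, "ry": 0, "rz": 0, "gripper": 1},
  {"dx": 0, "dy": 0.016, "dz": 0, "rx": 0, "ry": 0, "rz": 0, "gripper": 1},
  {"dx": 0, "dy": 0.02, "dz": 0, "rx": 0, "ry": 0, "rz": 0, "gripper": 1},
  {"dx": 0, "dy": 0.022, "dz": 0, "rx": 0, "ry": 0, "rz": 0, "gripper": 1},
  {"dx": 0, "dy": 0.022, "dz": 0, "rx": 0, "ry": 0, "rz": 0, "gripper": 1},
], force=20)

```text
time_s: 13.15
eef_pos: [0.5203, -0.126, 0.2266]
ee_rot: [-0.099, 1.569, 0.099]
force: [-2.2, -2.1, 3.7]
grip_width: 0.0273
```

```bash
python3 - <<'E'
from rig import *
from h import *
import pickle
w=get_image("wrist");s=get_image("scene");o=observe()
print(o["time_s"],o["eef_pos"],o["force"],o["ft_torque"],o["grip_width"])
cv2.imwrite("pics/o_w.png",w["pixels"][:,:,::-1])
crop(s,(270,110,370,190),"pics/o_s.png",7)
E
```

```text
13.25 [ 0.52027617 -0.12602846  0.22663317] [-3.14325038 -1.01984152  3.50189545] [-0.15967591  0.50680346  0.11109854] 0.0270543942906236
```

View pics/o_s.png

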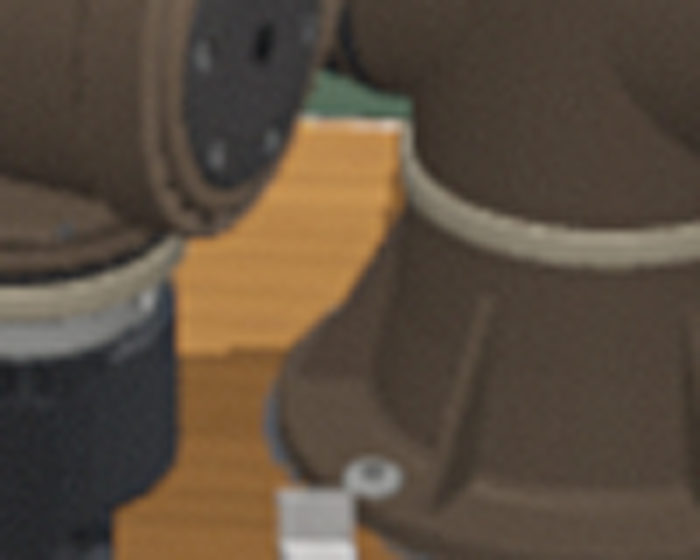

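View pics/o_w.png

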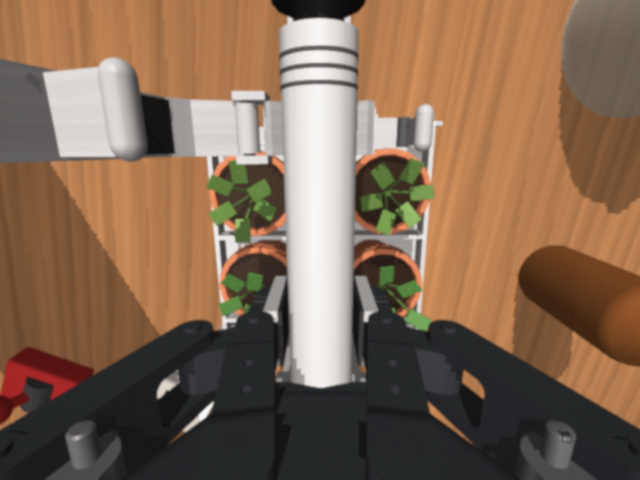

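Emit:
send_rows([
  {"dx": 0, "dy": 0.0015, "dz": 0, "rx": 0, "ry": 0, "rz": 0, "gripper": 1},
  {"dx": 0, "dy": 0.003, "dz": 0, "rx": 0, "ry": 0, "rz": 0, "gripper": 1},
  {"dx": 0, "dy": 0.0045, "dz": 0, "rx": 0, "ry": 0, "rz": 0, "gripper": 1},
  {"dx": 0, "dy": 0.006, "dz": 0, "rx": 0, "ry": 0, "rz": 0, "gripper": 1},
  {"dx": 0, "dy": 0.006, "dz": 0, "rx": 0, "ry": 0, "rz": 0, "gripper": 1},
], force=20)

```text
time_s: 13.67
eef_pos: [0.5198, -0.1225, 0.2266]
ee_rot: [-0.099, 1.569, 0.099]
force: [-3.5, -3.2, 3.2]
grip_width: 0.0272
```

Emit:
send_rows([
  {"dx": 0, "dy": 0.001, "dz": 0, "rx": 0, "ry": 0, "rz": 0, "gripper": 1},
  {"dx": 0, "dy": 0.002, "dz": 0, "rx": 0, "ry": 0, "rz": 0, "gripper": 1},
  {"dx": 0, "dy": 0.003, "dz": 0, "rx": 0, "ry": 0, "rz": 0, "gripper": 1},
  {"dx": 0, "dy": 0.003, "dz": 0, "rx": 0, "ry": 0, "rz": 0, "gripper": 1},
], force=20)

```text
time_s: 14.0
eef_pos: [0.5196, -0.1208, 0.2266]
ee_rot: [-0.099, 1.569, 0.099]
force: [-3.6, -5.0, 2.0]
grip_width: 0.0275
```

Emit:
send_rows([
  {"dx": 0, "dy": 0.001, "dz": 0, "rx": 0, "ry": 0, "rz": 0, "gripper": 1},
  {"dx": 0, "dy": 0.002, "dz": 0, "rx": 0, "ry": 0, "rz": 0, "gripper": 1},
  {"dx": 0, "dy": 0.002, "dz": 0, "rx": 0, "ry": 0, "rz": 0, "gripper": 1},
], force=20)

```text
time_s: 14.25
eef_pos: [0.5194, -0.1198, 0.2267]
ee_rot: [-0.099, 1.569, 0.099]
force: [-2.4, -3.6, 2.3]
grip_width: 0.0273
```

Emit:
send_rows([
  {"dx": 0, "dy": 0.001, "dz": 0, "rx": 0, "ry": 0, "rz": 0, "gripper": 1},
  {"dx": 0, "dy": 0.002, "dz": 0, "rx": 0, "ry": 0, "rz": 0, "gripper": 1},
  {"dx": 0, "dy": 0.002, "dz": 0, "rx": 0, "ry": 0, "rz": 0, "gripper": 1},
], force=20)

```text
time_s: 14.5
eef_pos: [0.5193, -0.1187, 0.2266]
ee_rot: [-0.099, 1.569, 0.098]
force: [-2.6, -4.4, 3.2]
grip_width: 0.0274
```

Emit:
send_rows([
  {"dx": 0, "dy": 0.001, "dz": 0, "rx": 0, "ry": 0, "rz": 0, "gripper": 1},
  {"dx": 0, "dy": 0.002, "dz": 0, "rx": 0, "ry": 0, "rz": 0, "gripper": 1},
  {"dx": 0, "dy": 0.002, "dz": 0, "rx": 0, "ry": 0, "rz": 0, "gripper": 1},
], force=20)

```text
time_s: 14.75
eef_pos: [0.5191, -0.1177, 0.2266]
ee_rot: [-0.1, 1.569, 0.098]
force: [-3.5, -4.5, 2.6]
grip_width: 0.0269
```

```bash
python3 - <<'E'
from rig import *
from h import *
import pickle
w=get_image("wrist");s=get_image("scene");o=observe()
print(o["time_s"],o["eef_pos"],o["force"],o["ft_torque"],o["grip_width"])
crop(w,(240,0,400,120),"pics/p_w.png",5)
crop(s,(290,190,370,250),"pics/p_s.png",8)
E
```

```text
14.85 [ 0.51915718 -0.11770796  0.22664512] [-3.11892227 -4.05994578  2.94645401] [-0.64811687  0.5350035   0.04666615] 0.027283884900088803
```

View pics/p_s.png

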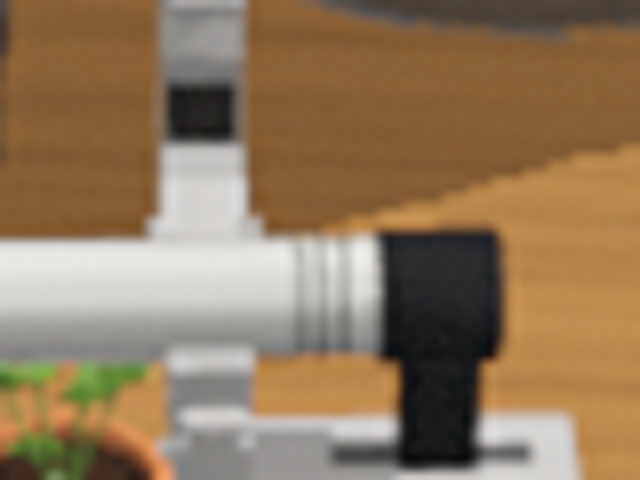

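View pics/p_w.png

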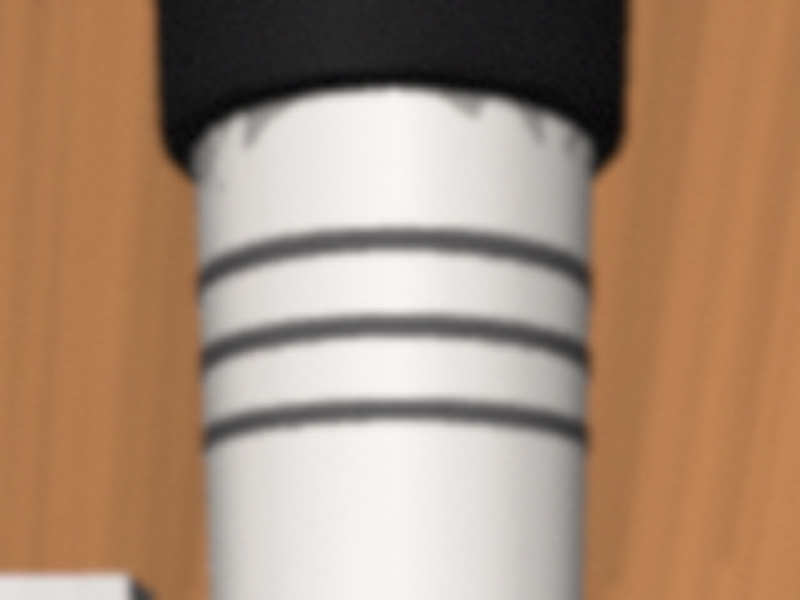

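Emit:
send_rows([
  {"dx": 0, "dy": 0.001, "dz": 0, "rx": 0, "ry": 0, "rz": 0, "gripper": 1},
  {"dx": 0, "dy": 0.002, "dz": 0, "rx": 0, "ry": 0, "rz": 0, "gripper": 1},
  {"dx": 0, "dy": 0.002, "dz": 0, "rx": 0, "ry": 0, "rz": 0, "gripper": 1},
], force=20)

```text
time_s: 15.1
eef_pos: [0.5191, -0.1174, 0.2266]
ee_rot: [-0.101, 1.568, 0.097]
force: [-3.3, -10.9, 1.4]
grip_width: 0.027
```

Emit:
send_rows([
  {"dx": 0, "dy": 0.001, "dz": 0, "rx": 0, "ry": 0, "rz": 0, "gripper": 1},
  {"dx": 0, "dy": 0.002, "dz": 0, "rx": 0, "ry": 0, "rz": 0, "gripper": 1},
  {"dx": 0, "dy": 0.002, "dz": 0, "rx": 0, "ry": 0, "rz": 0, "gripper": 1},
], force=20)

```text
time_s: 15.35
eef_pos: [0.5191, -0.1173, 0.2267]
ee_rot: [-0.103, 1.568, 0.096]
force: [-3.7, -12.7, 0.5]
grip_width: 0.0274
```

```bash
python3 - <<'E'
from rig import *
from h import *
import pickle
w=get_image("wrist");s=get_image("scene");o=observe()
print(o["time_s"],o["eef_pos"],o["force"],o["ft_torque"],o["grip_width"])
crop(w,(240,0,400,120),"pics/q_w.png",5)
E
```

```text
15.45 [ 0.51909379 -0.11731859  0.22663634] [ -3.83397326 -11.23476778   1.44800253] [-1.92576321  0.65850467  0.0714437 ] 0.027170643209256915
```

View pics/q_w.png

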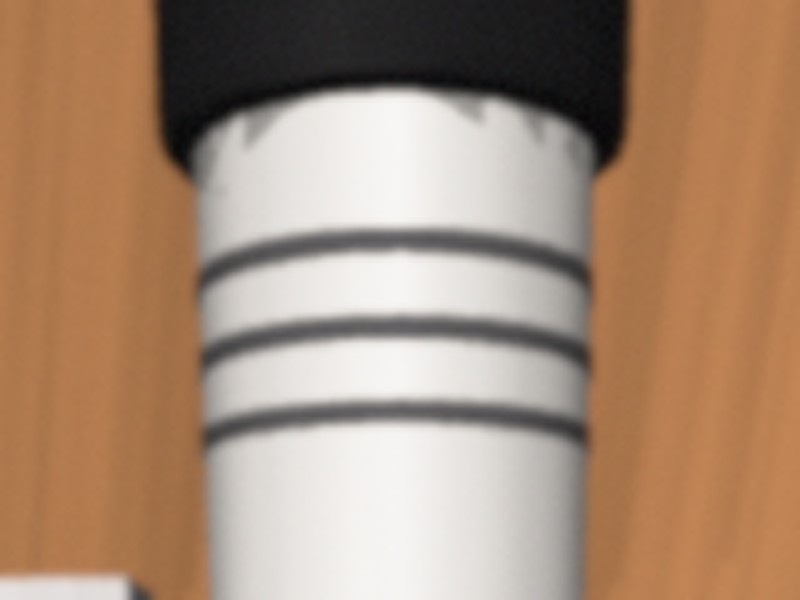

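Emit:
send_rows([
  {"dx": 0, "dy": 0, "dz": 0, "rx": 0, "ry": 0, "rz": 0, "gripper": 0},
  {"dx": 0, "dy": 0, "dz": 0, "rx": 0, "ry": 0, "rz": 0, "gripper": 0},
  {"dx": 0, "dy": 0, "dz": 0, "rx": 0, "ry": 0, "rz": 0, "gripper": -0.1},
  {"dx": 0, "dy": 0, "dz": 0, "rx": 0, "ry": 0, "rz": 0, "gripper": -0.1},
  {"dx": -0.03, "dy": 0, "dz": 0, "rx": 0, "ry": 0, "rz": 0, "gripper": -0.1},
  {"dx": -0.08, "dy": 0, "dz": 0, "rx": 0, "ry": 0, "rz": 0, "gripper": -0.1},
  {"dx": -0.14, "dy": 0, "dz": 0, "rx": 0, "ry": 0, "rz": 0, "gripper": -0.1},
  {"dx": -0.18, "dy": 0, "dz": 0, "rx": 0, "ry": 0, "rz": 0, "gripper": -0.1},
  {"dx": -0.18, "dy": 0, "dz": 0, "rx": 0, "ry": 0, "rz": 0, "gripper": -0.1},
], force=20)

```text
time_s: 16.2
eef_pos: [0.52, -0.1168, 0.3394]
ee_rot: [-0.105, 1.561, 0.094]
force: [0.8, 0.6, 1.0]
grip_width: 0.0468
```

```bash
python3 - <<'E'
from rig import *
from h import *
import pickle
w=get_image("wrist");s=get_image("scene");t=get_image("top");o=observe()
pickle.dump((w,s,t,o),open("v7.pkl","wb"))
print(o["time_s"],o["eef_pos"],o["force"],o["ft_torque"],o["grip_width"])
cv2.imwrite("pics/r_w.png",w["pixels"][:,:,::-1])
crop(s,(190,150,380,280),"pics/r_s.png",4.2)
E
```

```text
16.35 [ 0.51876601 -0.11654122  0.3341544 ] [-0.37399687 -0.70242977 -0.23333531] [ 0.03126587 -0.01248405 -0.02642462] 0.04701089178029729
```

View pics/r_w.png

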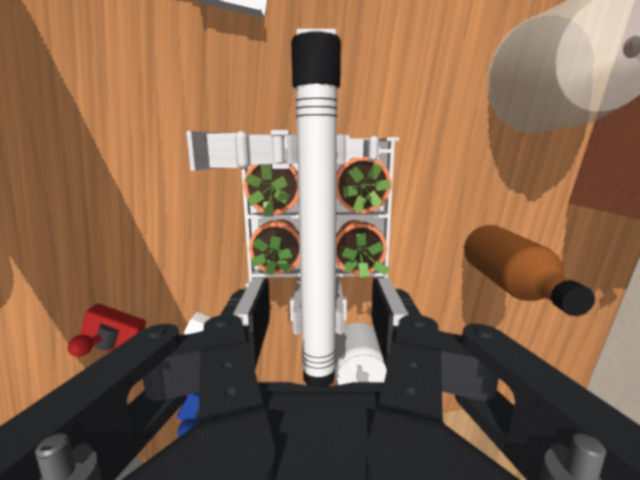

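View pics/r_s.png

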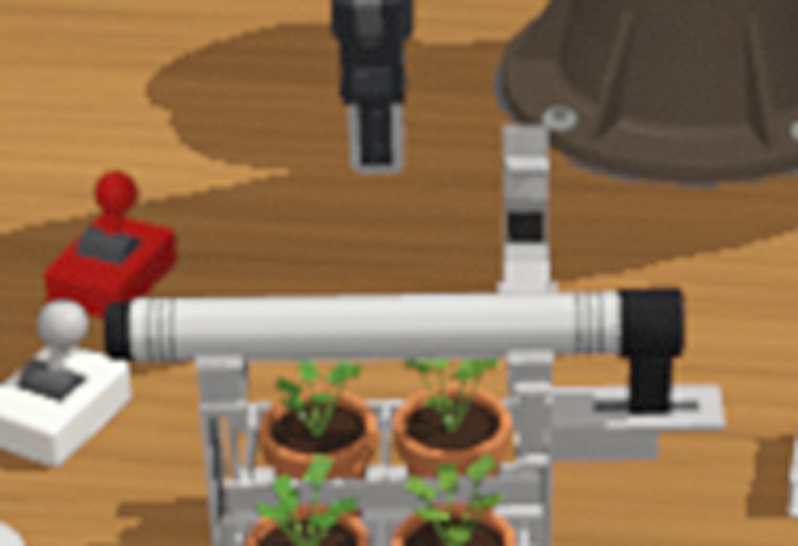

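```bash
cat >> h.py <<'E'
YAW=np.radians(7.2); CR=np.array([.520,-.1233,.165])
RX=np.array([np.cos(YAW),np.sin(YAW),0]); RY=np.array([-np.sin(YAW),np.cos(YAW),0])
def rk(x,y,z): return CR*[1,1,0]+RX*x+RY*y+np.array([0,0,z])
def st(th,x,y,z):
    return rk(-.028+x*np.cos(th)-z*np.sin(th), .070+y, .161+x*np.sin(th)+z*np.cos(th))
def inrk(p):
    d=np.array(p)-CR*[1,1,0]; return np.array([d@RX,d@RY,d[2]])
E
python3 - <<'E'
from h import *
import pickle
w,s,t,o=pickle.load(open("v7.pkl","rb"))
for th in (1.6,1.7,1.8,1.9,2.0,2.1,2.2):
    P=[st(th,.076,-.01,.017),st(th,.076,.01,.017),st(th,.044,-.01,.017),st(th,.044,-.01,.022)]
    print(th,"w",proj(w,P).round(0).tolist(),"s",proj(s,P).round(0).tolist(),"t",proj(t,P[:3]).round(0).tolist())
print(inrk(o["eef_pos"]))
crop(w,(160,100,360,220),"pics/s_w.png",4)
crop(s,(295,165,345,240),"pics/s_s.png",8)
E
```

```text
1.6 w [[223.0, 173.0], [220.0, 132.0], [239.0, 168.0], [231.0, 168.0]] s [[309.0, 182.0], [319.0, 182.0], [309.0, 197.0], [309.0, 195.0]] t [[339.0, 252.0], [330.0, 253.0], [338.0, 253.0]]
1.7 w [[210.0, 172.0], [206.0, 132.0], [233.0, 168.0], [225.0, 168.0]] s [[309.0, 181.0], [319.0, 181.0], [309.0, 196.0], [309.0, 195.0]] t [[339.0, 256.0], [330.0, 257.0], [339.0, 255.0]]
1.8 w [[198.0, 172.0], [194.0, 132.0], [228.0, 168.0], [220.0, 168.0]] s [[309.0, 181.0], [319.0, 180.0], [309.0, 196.0], [309.0, 195.0]] t [[340.0, 259.0], [331.0, 260.0], [339.0, 257.0]]
1.9 w [[188.0, 171.0], [184.0, 132.0], [223.0, 168.0], [216.0, 168.0]] s [[309.0, 180.0], [319.0, 180.0], [309.0, 196.0], [309.0, 196.0]] t [[340.0, 262.0], [331.0, 263.0], [339.0, 259.0]]
2.0 w [[179.0, 171.0], [175.0, 133.0], [219.0, 167.0], [212.0, 167.0]] s [[309.0, 181.0], [319.0, 180.0], [309.0, 197.0], [309.0, 196.0]] t [[340.0, 265.0], [331.0, 266.0], [339.0, 260.0]]
2.1 w [[172.0, 170.0], [168.0, 133.0], [215.0, 167.0], [210.0, 167.0]] s [[309.0, 181.0], [319.0, 181.0], [309.0, 198.0], [309.0, 197.0]] t [[341.0, 268.0], [332.0, 269.0], [339.0, 262.0]]
2.2 w [[167.0, 169.0], [162.0, 133.0], [213.0, 167.0], [208.0, 166.0]] s [[309.0, 182.0], [319.0, 182.0], [309.0, 198.0], [309.0, 199.0]] t [[341.0, 271.0], [332.0, 272.0], [339.0, 263.0]]
[-0.00037716  0.00686014  0.3341544 ]
```

View pics/s_w.png

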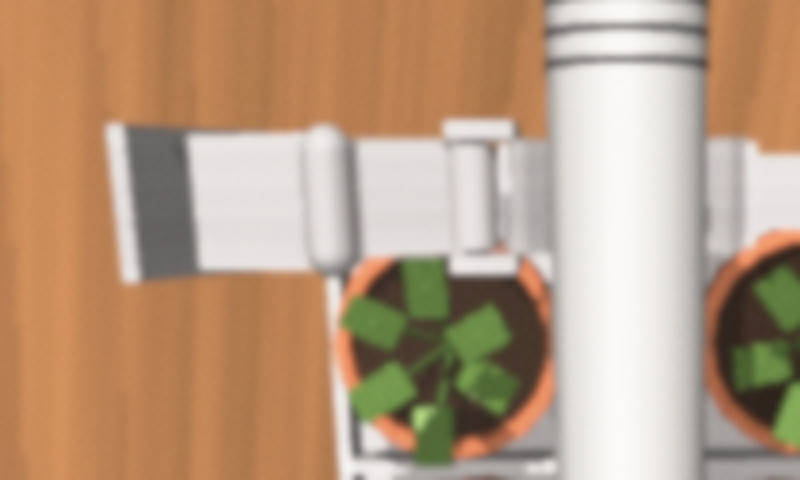

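View pics/s_s.png

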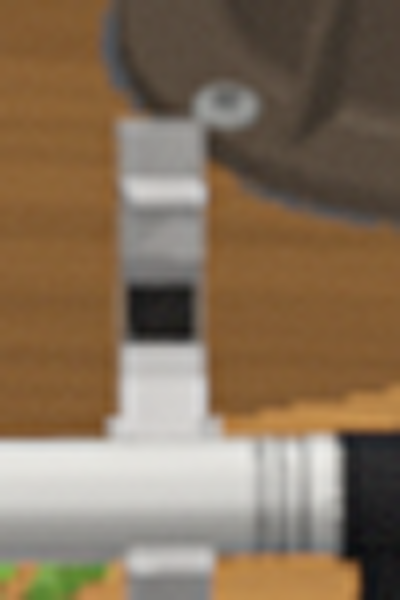

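```bash
python3 - <<'E'
from rig import *
from h import *
o=observe()
print(plan(o,rk(-.093,.070,.34),down(YAW)), rk(-.093,.07,.34))
import pickle
w,s,t,_=pickle.load(open("v7.pkl","rb"))
for z in (.13,.14,.15,.16,.17): print(z,proj(s,[rk(.04,.07,z),rk(.04,.06,z)]).round(1).tolist(),proj(w,[rk(.04,.08,z),rk(.04,.06,z)]).round(1).tolist())
E
```

```text
(array([-0.0102,  0.1053, -0.1543]), array([0.001 , 0.0002, 0.0053])) [ 0.41896001 -0.06550796  0.34      ]
0.13 [[315.1, 254.5], [309.8, 254.5]] [[366.1, 136.8], [365.2, 162.2]]
0.14 [[315.1, 250.3], [309.8, 250.4]] [[367.9, 136.5], [366.9, 162.9]]
0.15 [[315.1, 246.1], [309.8, 246.2]] [[369.9, 136.1], [368.8, 163.5]]
0.16 [[315.1, 241.8], [309.7, 241.9]] [[372.0, 135.8], [370.9, 164.3]]
0.17 [[315.1, 237.5], [309.7, 237.6]] [[374.3, 135.4], [373.1, 165.1]]
```

Emit:
send_rows([
  {"dx": -0.01, "dy": 0.035, "dz": -0.05, "rx": 0, "ry": 0, "rz": 0.005, "gripper": 1},
  {"dx": -0.01, "dy": 0.07, "dz": -0.1, "rx": 0, "ry": 0, "rz": 0.005, "gripper": 1},
  {"dx": -0.01, "dy": 0.095, "dz": -0.14, "rx": 0, "ry": 0, "rz": 0.005, "gripper": 1},
  {"dx": -0.01, "dy": 0.105, "dz": -0.154, "rx": 0, "ry": 0, "rz": 0.005, "gripper": 1},
  {"dx": -0.01, "dy": 0.105, "dz": -0.154, "rx": 0, "ry": 0, "rz": 0.005, "gripper": 1},
  {"dx": -0.01, "dy": 0.105, "dz": -0.154, "rx": 0, "ry": 0, "rz": 0.005, "gripper": 1},
], force=20)

```text
time_s: 16.85
eef_pos: [0.4196, -0.0658, 0.3396]
ee_rot: [-0.1, 1.568, 0.099]
force: [1.1, 0.1, -0.1]
grip_width: -0.0
```

```bash
python3 - <<'E'
from rig import *
from h import *
import pickle
w=get_image("wrist");s=get_image("scene");t=get_image("top");o=observe()
pickle.dump((w,s,t,o),open("v8.pkl","wb"))
print(o["time_s"],inrk(o["eef_pos"]),o["joint_pos"].round(2),o["grip_width"])
cv2.imwrite("pics/t_w.png",w["pixels"][:,:,::-1])
crop(s,(220,90,420,240),"pics/t_s.png",4)
print(plan(o,rk(-.093,.070,.278),down(YAW)))
E
```

```text
17.0 [-0.09188101  0.06917567  0.33945083] [-0.31  0.16  1.97 -0.    1.01 -0.44] 0.0001612598106688569
(array([ 0.1024,  0.0014, -0.0018]), array([ 0.0006, -0.0003,  0.0001]))
```

View pics/t_w.png

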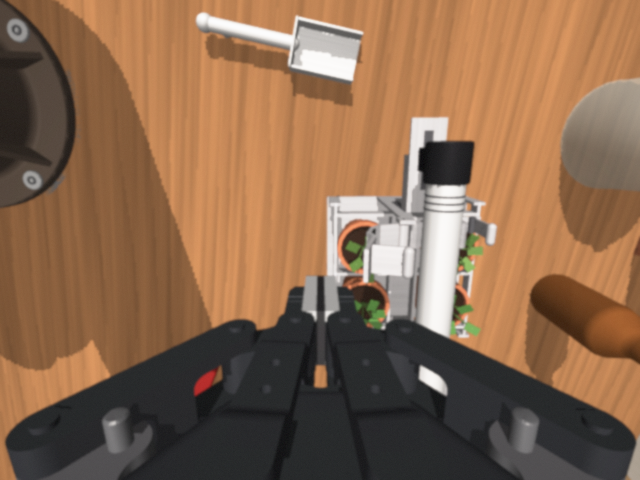

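View pics/t_s.png

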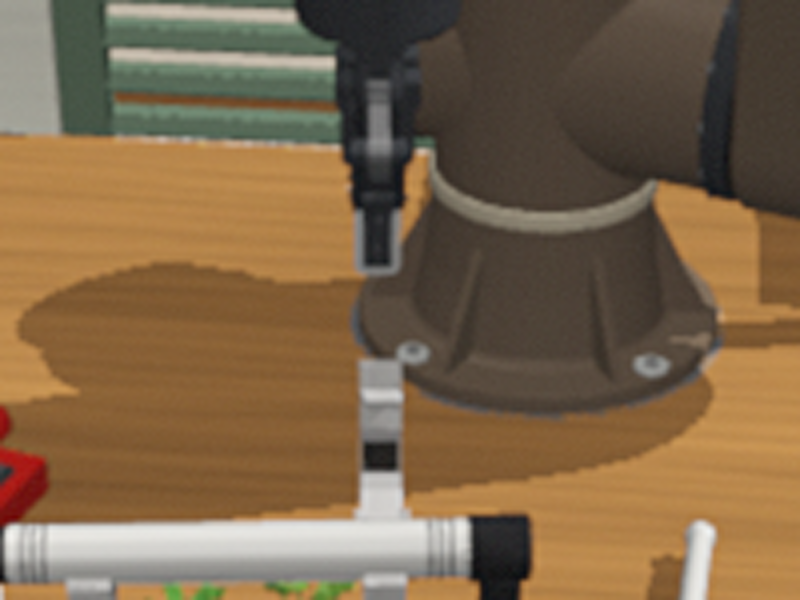

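Emit:
send_rows([
  {"dx": 0.03, "dy": 0.001, "dz": -0.002, "rx": 0, "ry": 0, "rz": 0, "gripper": 1},
  {"dx": 0.06, "dy": 0.001, "dz": -0.002, "rx": 0, "ry": 0, "rz": 0, "gripper": 1},
  {"dx": 0.09, "dy": 0.001, "dz": -0.002, "rx": 0, "ry": 0, "rz": 0, "gripper": 1},
  {"dx": 0.09, "dy": 0.001, "dz": -0.002, "rx": 0, "ry": 0, "rz": 0, "gripper": 1},
  {"dx": 0.09, "dy": 0.001, "dz": -0.002, "rx": 0, "ry": 0, "rz": 0, "gripper": 1},
], force=20)

```text
time_s: 17.42
eef_pos: [0.4194, -0.066, 0.285]
ee_rot: [-0.098, 1.571, 0.099]
force: [0.1, -0.7, 0.8]
grip_width: 0.0001
```

```bash
python3 - <<'E'
from rig import *
from h import *
import pickle
s=get_image("scene");w=get_image("wrist");o=observe()
p=inrk(o["eef_pos"])
print(o["time_s"],p,o["joint_pos"].round(2),o["force"])
crop(s,(270,120,370,220),"pics/u_s.png",5)
for X,Z in ((-.075,.285),(-.055,.288),(-.0368,.2957),(-.0188,.2913),(-.0029,.2817),(.0058,.2729)):
    print(X,Z,plan(o,rk(X,.070,Z),down(YAW))[0])
E
```

```text
17.5167 [-0.09248753  0.06943456  0.28607125] [-0.31  0.23  2.04 -0.    0.87 -0.44] [-0.228113   -0.15345162  0.07607164]
-0.075 0.285 [0.0018 0.0009 0.0291]
-0.055 0.288 [-0.0032  0.0009  0.0625]
-0.0368 0.2957 [-0.016   0.0009  0.0928]
-0.0188 0.2913 [-0.0087  0.0009  0.1228]
-0.0029 0.2817 [0.0073 0.0009 0.1493]
0.0058 0.2729 [0.022  0.0009 0.1638]
```

View pics/u_s.png

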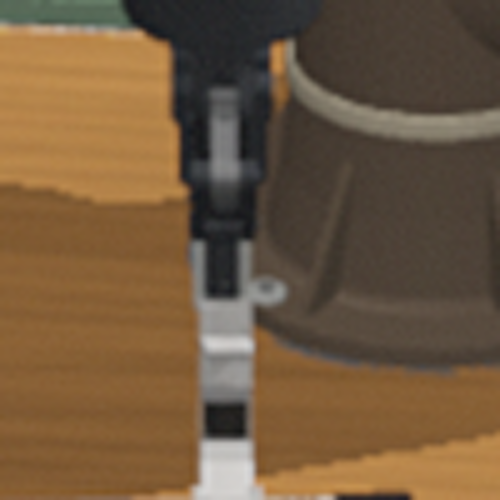

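Emit:
send_rows([
  {"dx": 0.002, "dy": 0.001, "dz": 0.015, "rx": 0, "ry": 0, "rz": 0, "gripper": 1},
  {"dx": 0.002, "dy": 0.001, "dz": 0.029, "rx": 0, "ry": 0, "rz": 0, "gripper": 1},
  {"dx": 0, "dy": 0.001, "dz": 0.04, "rx": 0, "ry": 0, "rz": 0, "gripper": 1},
  {"dx": -0.002, "dy": 0.001, "dz": 0.052, "rx": 0, "ry": 0, "rz": 0, "gripper": 1},
  {"dx": -0.003, "dy": 0.001, "dz": 0.0625, "rx": 0, "ry": 0, "rz": 0, "gripper": 1},
  {"dx": -0.008, "dy": 0.001, "dz": 0.073, "rx": 0, "ry": 0, "rz": 0, "gripper": 1},
  {"dx": -0.012, "dy": 0.001, "dz": 0.083, "rx": 0, "ry": 0, "rz": 0, "gripper": 1},
  {"dx": -0.016, "dy": 0.001, "dz": 0.093, "rx": 0, "ry": 0, "rz": 0, "gripper": 1},
  {"dx": -0.016, "dy": 0.001, "dz": 0.093, "rx": 0, "ry": 0, "rz": 0, "gripper": 1},
], force=20)

```text
time_s: 18.27
eef_pos: [0.476, -0.0584, 0.2962]
ee_rot: [-0.1, 1.567, 0.099]
force: [0.2, 0.2, 0.1]
grip_width: 0.0002
```

```bash
python3 - <<'E'
from rig import *
from h import *
import pickle
s=get_image("scene");w=get_image("wrist");o=observe()
p=inrk(o["eef_pos"])
print(o["time_s"],p,o["joint_pos"].round(2),o["force"])
crop(s,(250,140,370,240),"pics/v_s.png",5)
cv2.imwrite("pics/v_w.png",w["pixels"][:,:,::-1])
for X,Z in ((-.0188,.2913),(-.0029,.2817),(.0058,.2729)):
    print(X,Z,plan(o,rk(X,.070,Z),down(YAW))[0])
E
```

```text
18.3667 [-0.03661836  0.07010011  0.29569341] [-0.26  0.29  1.92 -0.    0.93 -0.39] [-0.13598575 -0.59616437  0.38196649]
-0.0188 0.2913 [ 0.0073 -0.0002  0.0297]
-0.0029 0.2817 [ 0.0233 -0.0002  0.0562]
0.0058 0.2729 [ 0.038  -0.0002  0.0707]
```

View pics/v_s.png

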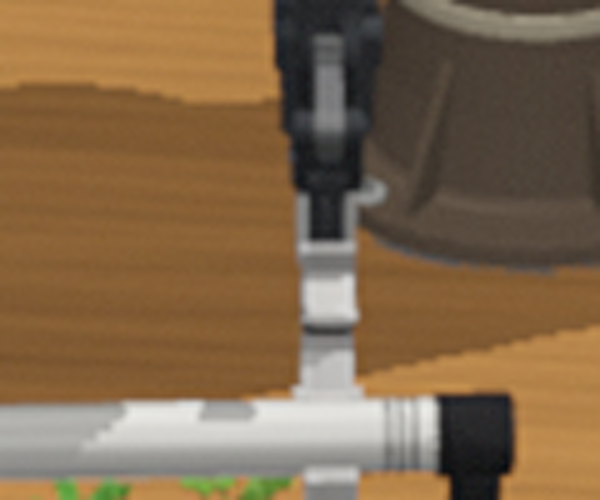

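View pics/v_w.png

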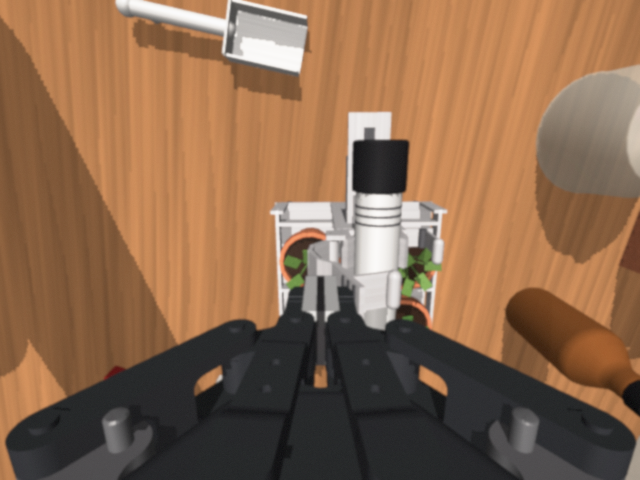

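Emit:
send_rows([
  {"dx": 0.003, "dy": 0, "dz": 0.01, "rx": 0, "ry": 0, "rz": 0, "gripper": 1},
  {"dx": 0.005, "dy": 0, "dz": 0.02, "rx": 0, "ry": 0, "rz": 0, "gripper": 1},
  {"dx": 0.008, "dy": 0, "dz": 0.03, "rx": 0, "ry": 0, "rz": 0, "gripper": 1},
  {"dx": 0.013, "dy": 0, "dz": 0.039, "rx": 0, "ry": 0, "rz": 0, "gripper": 1},
  {"dx": 0.018, "dy": 0, "dz": 0.048, "rx": 0, "ry": 0, "rz": 0, "gripper": 1},
  {"dx": 0.023, "dy": 0, "dz": 0.056, "rx": 0, "ry": 0, "rz": 0, "gripper": 1},
  {"dx": 0.03, "dy": 0, "dz": 0.063, "rx": 0, "ry": 0, "rz": 0, "gripper": 1},
  {"dx": 0.038, "dy": 0, "dz": 0.07, "rx": 0, "ry": 0, "rz": 0, "gripper": 1},
  {"dx": 0.038, "dy": 0, "dz": 0.07, "rx": 0, "ry": 0, "rz": 0, "gripper": 1},
], force=20)

```text
time_s: 19.12
eef_pos: [0.517, -0.053, 0.2718]
ee_rot: [-0.099, 1.569, 0.099]
force: [0.1, 0.3, -0.4]
grip_width: 0.0002
```

```bash
python3 - <<'E'
from rig import *
from h import *
import pickle
s=get_image("scene");w=get_image("wrist");o=observe()
p=inrk(o["eef_pos"])
print(o["time_s"],p,o["joint_pos"].round(2),o["force"])
crop(s,(250,140,370,240),"pics/x_s.png",5)
cv2.imwrite("pics/x_w.png",w["pixels"][:,:,::-1])
for X,Z in ((.006,.285),(.0325,.285),(.0325,.275),(.0325,.265)):
    print(X,Z,plan(o,rk(X,.070,Z),down(YAW))[0])
E
```

```text
19.2167 [0.00533736 0.07017402 0.27252316] [-0.23  0.38  1.85 -0.    0.91 -0.36] [ 0.5621505   0.95155126 -1.22538446]
0.006 0.285 [-0.0208 -0.0003  0.0011]
0.0325 0.285 [-0.0208 -0.0003  0.0453]
0.0325 0.275 [-0.0041 -0.0003  0.0453]
0.0325 0.265 [ 0.0125 -0.0003  0.0453]
```

View pics/x_s.png

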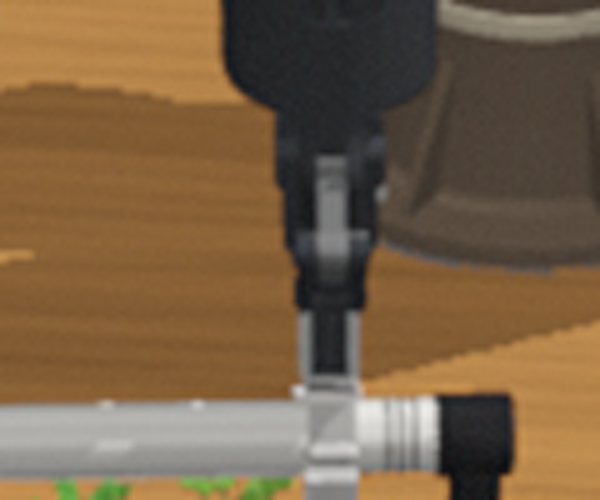

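View pics/x_w.png

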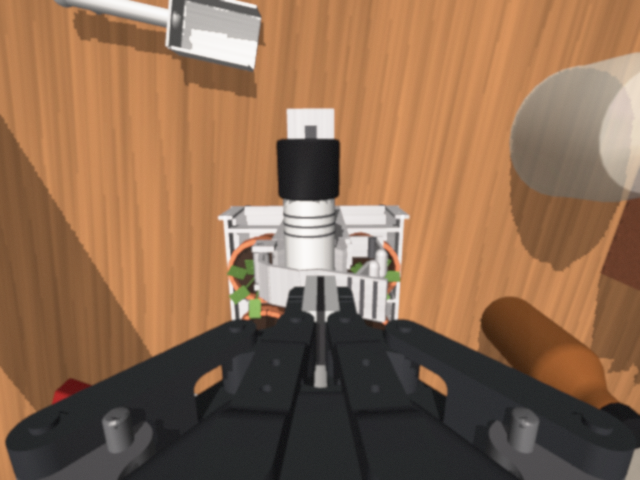

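Emit:
send_rows([
  {"dx": -0.025, "dy": 0, "dz": 0.005, "rx": 0, "ry": 0, "rz": 0, "gripper": 1},
  {"dx": -0.03, "dy": 0, "dz": 0.025, "rx": 0, "ry": 0, "rz": 0, "gripper": 1},
  {"dx": -0.03, "dy": 0, "dz": 0.045, "rx": 0, "ry": 0, "rz": 0, "gripper": 1},
  {"dx": -0.02, "dy": 0, "dz": 0.045, "rx": 0, "ry": 0, "rz": 0, "gripper": 1},
  {"dx": -0.01, "dy": 0, "dz": 0.045, "rx": 0, "ry": 0, "rz": 0, "gripper": 1},
  {"dx": -0.01, "dy": 0, "dz": 0.045, "rx": 0, "ry": 0, "rz": 0, "gripper": 1},
], force=20)

```text
time_s: 19.72
eef_pos: [0.5423, -0.0495, 0.277]
ee_rot: [-0.099, 1.572, 0.1]
force: [-0.3, -0.5, 0.0]
grip_width: -0.0003
```

```bash
python3 - <<'E'
from rig import *
from h import *
import pickle
s=get_image("scene");w=get_image("wrist");o=observe()
p=inrk(o["eef_pos"])
print(o["time_s"],p,o["force"])
cv2.imwrite("pics/y_w.png",cv2.resize(w["pixels"][120:360,200:460,::-1].copy(),None,fx=3,fy=2.5))
for X,Z in ((.0325,.265),(.0325,.260),(.0325,.251)):
    print(X,Z,plan(o,rk(X,.070,Z),down(YAW))[0])
E
```

```text
19.8167 [0.03166233 0.0702521  0.27798113] [-0.74467444 -0.50602386 -0.32731918]
0.0325 0.265 [ 0.0216 -0.0004  0.0014]
0.0325 0.26 [ 0.03   -0.0004  0.0015]
0.0325 0.251 [ 0.045  -0.0004  0.0015]
```

View pics/y_w.png

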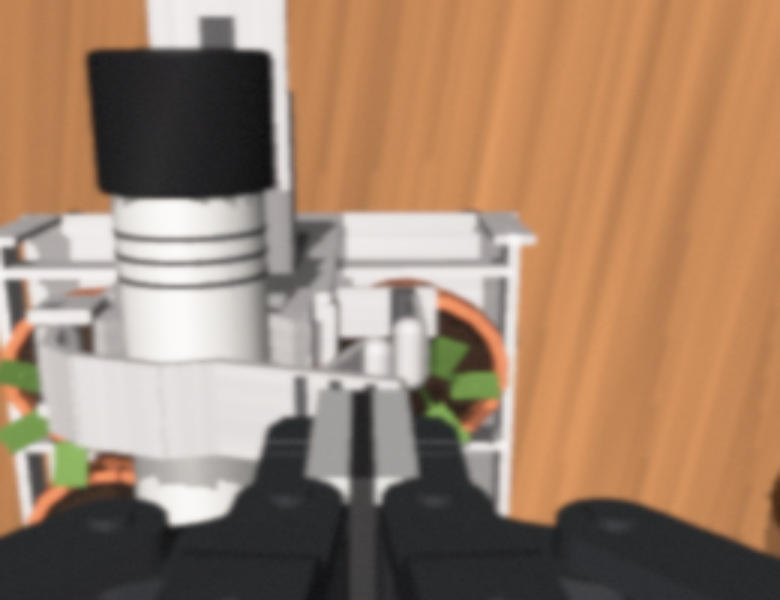

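```bash
python3 - <<'E'
from h import *
import pickle
w,s,t,o=pickle.load(open("v6.pkl","rb"))
for z in (.15,.17,.18,.19): print(z,[inrk(ray(w,p,z)).round(4)[:2].tolist() for p in ((421,30),(440,30),(425,55))])
w,s,t,o=pickle.load(open("v1.pkl","rb"))
A=lambda c:(220+c[0]/4.4,80+c[1]/4.4)
for z in (.15,.17,.18,.19): print(z,[inrk(ray(w,A(p),z)).round(4)[:2].tolist() for p in ((630,440),(655,440),(640,515))])
w,s,t,o=pickle.load(open("v7.pkl","rb"))
crop(w,(330,115,410,185),"pics/z1.png",8)
crop(s,(300,215,330,250),"pics/z2.png",14)
E
```

```text
0.15 [[0.0403, 0.075], [0.0477, 0.075], [0.0425, 0.0662]]
0.17 [[0.0348, 0.069], [0.0412, 0.0689], [0.0368, 0.0614]]
0.18 [[0.0321, 0.0659], [0.038, 0.0659], [0.0339, 0.0589]]
0.19 [[0.0294, 0.0629], [0.0348, 0.0629], [0.0311, 0.0565]]
0.15 [[0.0399, 0.0779], [0.0453, 0.0779], [0.0426, 0.0617]]
0.17 [[0.0374, 0.0798], [0.0424, 0.0797], [0.0398, 0.0646]]
0.18 [[0.0361, 0.0807], [0.0409, 0.0807], [0.0385, 0.066]]
0.19 [[0.0348, 0.0816], [0.0395, 0.0816], [0.0371, 0.0675]]
```

View pics/z1.png

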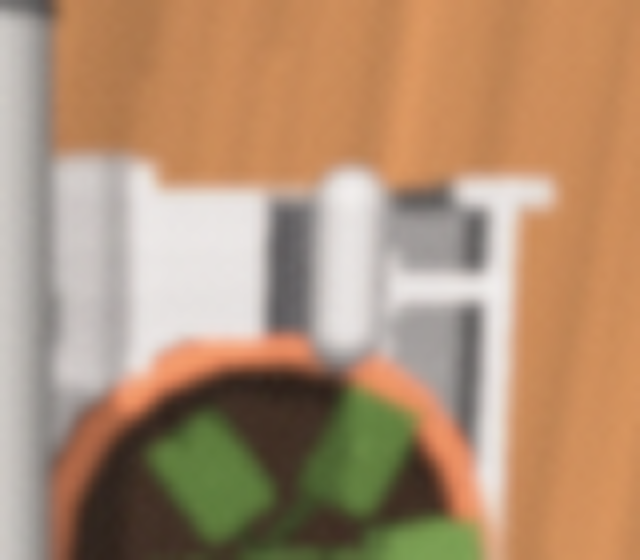

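View pics/z2.png

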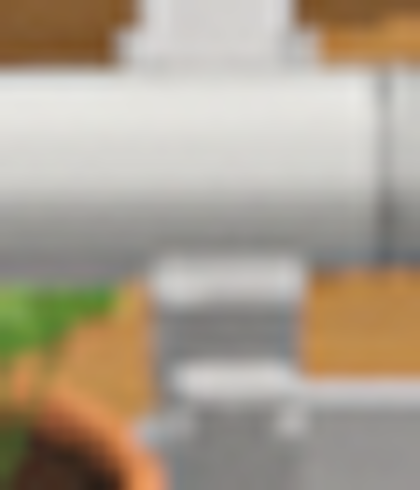

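Emit:
send_rows([
  {"dx": 0.005, "dy": 0, "dz": 0.0015, "rx": 0, "ry": 0, "rz": 0, "gripper": 1},
  {"dx": 0.01, "dy": 0, "dz": 0.0015, "rx": 0, "ry": 0, "rz": 0, "gripper": 1},
  {"dx": 0.015, "dy": 0, "dz": 0.0015, "rx": 0, "ry": 0, "rz": 0, "gripper": 1},
  {"dx": 0.02, "dy": 0, "dz": 0.0015, "rx": 0, "ry": 0, "rz": 0, "gripper": 1},
  {"dx": 0.025, "dy": 0, "dz": 0.0015, "rx": 0, "ry": 0, "rz": 0, "gripper": 1},
  {"dx": 0.025, "dy": 0, "dz": 0.0015, "rx": 0, "ry": 0, "rz": 0, "gripper": 1},
], force=20)

```text
time_s: 20.32
eef_pos: [0.5433, -0.0495, 0.2623]
ee_rot: [-0.099, 1.571, 0.1]
force: [-0.3, -0.8, 0.0]
grip_width: 0.0004
```

Emit:
send_rows([
  {"dx": 0.0015, "dy": 0, "dz": 0, "rx": 0, "ry": 0, "rz": 0, "gripper": 1},
  {"dx": 0.003, "dy": 0, "dz": 0, "rx": 0, "ry": 0, "rz": 0, "gripper": 1},
  {"dx": 0.0045, "dy": 0, "dz": 0, "rx": 0, "ry": 0, "rz": 0, "gripper": 1},
  {"dx": 0.006, "dy": 0, "dz": 0, "rx": 0, "ry": 0, "rz": 0, "gripper": 1},
  {"dx": 0.006, "dy": 0, "dz": 0, "rx": 0, "ry": 0, "rz": 0, "gripper": 1},
], force=20)

```text
time_s: 20.73
eef_pos: [0.5438, -0.0495, 0.2592]
ee_rot: [-0.099, 1.569, 0.099]
force: [1.8, 0.8, 3.8]
grip_width: -0.0003
```

Emit:
send_rows([
  {"dx": 0.001, "dy": 0, "dz": 0, "rx": 0, "ry": 0, "rz": 0, "gripper": 1},
  {"dx": 0.002, "dy": 0, "dz": 0, "rx": 0, "ry": 0, "rz": 0, "gripper": 1},
  {"dx": 0.003, "dy": 0, "dz": 0, "rx": 0, "ry": 0, "rz": 0, "gripper": 1},
  {"dx": 0.004, "dy": 0, "dz": 0, "rx": 0, "ry": 0, "rz": 0, "gripper": 1},
  {"dx": 0.004, "dy": 0, "dz": 0, "rx": 0, "ry": 0, "rz": 0, "gripper": 1},
], force=20)

```text
time_s: 21.15
eef_pos: [0.5435, -0.0495, 0.2564]
ee_rot: [-0.099, 1.571, 0.099]
force: [-0.3, -0.9, 0.5]
grip_width: -0.0001
```

Emit:
send_rows([
  {"dx": 0.001, "dy": 0, "dz": 0, "rx": 0, "ry": 0, "rz": 0, "gripper": 1},
  {"dx": 0.002, "dy": 0, "dz": 0, "rx": 0, "ry": 0, "rz": 0, "gripper": 1},
  {"dx": 0.003, "dy": 0, "dz": 0, "rx": 0, "ry": 0, "rz": 0, "gripper": 1},
  {"dx": 0.004, "dy": 0, "dz": 0, "rx": 0, "ry": 0, "rz": 0, "gripper": 1},
  {"dx": 0.004, "dy": 0, "dz": 0, "rx": 0, "ry": 0, "rz": 0, "gripper": 1},
], force=20)

```text
time_s: 21.57
eef_pos: [0.5434, -0.0495, 0.2537]
ee_rot: [-0.099, 1.571, 0.1]
force: [0.0, -0.7, 0.2]
grip_width: -0.0001
```

Emit:
send_rows([
  {"dx": 0.001, "dy": 0, "dz": 0, "rx": 0, "ry": 0, "rz": 0, "gripper": 1},
  {"dx": 0.002, "dy": 0, "dz": 0, "rx": 0, "ry": 0, "rz": 0, "gripper": 1},
  {"dx": 0.003, "dy": 0, "dz": 0, "rx": 0, "ry": 0, "rz": 0, "gripper": 1},
  {"dx": 0.003, "dy": 0, "dz": 0, "rx": 0, "ry": 0, "rz": 0, "gripper": 1},
], force=20)

```text
time_s: 21.9
eef_pos: [0.5434, -0.0495, 0.2518]
ee_rot: [-0.099, 1.571, 0.1]
force: [1.0, -0.4, -0.4]
grip_width: -0.0002
```

Emit:
send_rows([
  {"dx": 0.0007, "dy": 0, "dz": 0, "rx": 0, "ry": 0, "rz": 0, "gripper": 1},
  {"dx": 0.0014, "dy": 0, "dz": 0, "rx": 0, "ry": 0, "rz": 0, "gripper": 1},
  {"dx": 0.002, "dy": 0, "dz": 0, "rx": 0, "ry": 0, "rz": 0, "gripper": 1},
  {"dx": 0.002, "dy": 0, "dz": 0, "rx": 0, "ry": 0, "rz": 0, "gripper": 1},
], force=20)

```text
time_s: 22.23
eef_pos: [0.5434, -0.0495, 0.2508]
ee_rot: [-0.099, 1.571, 0.099]
force: [-0.4, -0.3, 3.1]
grip_width: 0.0002
```

Emit:
send_rows([
  {"dx": 0.0007, "dy": 0, "dz": 0, "rx": 0, "ry": 0, "rz": 0, "gripper": 1},
  {"dx": 0.0014, "dy": 0, "dz": 0, "rx": 0, "ry": 0, "rz": 0, "gripper": 1},
  {"dx": 0.0014, "dy": 0, "dz": 0, "rx": 0, "ry": 0, "rz": 0, "gripper": 1},
], force=20)

```text
time_s: 22.48
eef_pos: [0.5434, -0.0495, 0.2506]
ee_rot: [-0.099, 1.57, 0.099]
force: [-2.9, 0.1, 8.9]
grip_width: -0.0004
```

Emit:
send_rows([
  {"dx": -0.01, "dy": 0, "dz": 0, "rx": 0, "ry": 0, "rz": 0, "gripper": 1},
  {"dx": -0.04, "dy": 0, "dz": 0, "rx": 0, "ry": 0, "rz": 0, "gripper": 1},
  {"dx": -0.1, "dy": -0.03, "dz": 0, "rx": 0, "ry": 0, "rz": 0, "gripper": 1},
  {"dx": -0.16, "dy": -0.06, "dz": -0.02, "rx": 0, "ry": 0, "rz": 0, "gripper": 1},
  {"dx": -0.2, "dy": -0.1, "dz": -0.05, "rx": 0, "ry": 0, "rz": 0, "gripper": 1},
  {"dx": -0.2, "dy": -0.12, "dz": -0.05, "rx": 0, "ry": 0, "rz": 0, "gripper": 1},
  {"dx": -0.2, "dy": -0.12, "dz": -0.05, "rx": 0, "ry": 0, "rz": 0, "gripper": 1},
], force=20)

```text
time_s: 23.07
eef_pos: [0.5228, -0.1267, 0.372]
ee_rot: [-0.098, 1.568, 0.096]
force: [-0.4, -0.4, -1.1]
grip_width: 0.0002
```

```bash
python3 - <<'E'
from rig import *
from h import *
s=get_image("scene");w=get_image("wrist");t=get_image("top");o=observe()
print(o["time_s"],inrk(o["eef_pos"]),o["force"])
crop(w,(220,20,420,170),"pics/fin_w.png",4)
crop(s,(190,150,380,280),"pics/fin_s.png",4.2)
cv2.imwrite("pics/fin_t.png",t["pixels"][:,:,::-1])
for th in (0,.05,.1,.16): print(th,proj(w,[st(th,.076,-.01,.017),st(th,.076,.01,.017)]).round(1).tolist(),proj(s,[st(th,.076,-.01,.017),st(th,.044,-.01,.022)]).round(1).tolist())
p=w["pixels"][:,:,::-1].copy()
E
```

```text
23.2167 [ 0.00267863 -0.00134386  0.36961065] [ 0.08798413  0.63051456 -0.83659581]
0 [[378.9, 153.2], [380.0, 125.8]] [[309.7, 236.7], [309.5, 224.4]]
0.05 [[378.5, 153.3], [379.6, 125.4]] [[309.7, 234.8], [309.5, 223.1]]
0.1 [[377.8, 153.4], [379.0, 125.1]] [[309.7, 232.8], [309.5, 221.7]]
0.16 [[376.6, 153.5], [377.8, 124.7]] [[309.7, 230.3], [309.4, 220.2]]
```

View pics/fin_w.png

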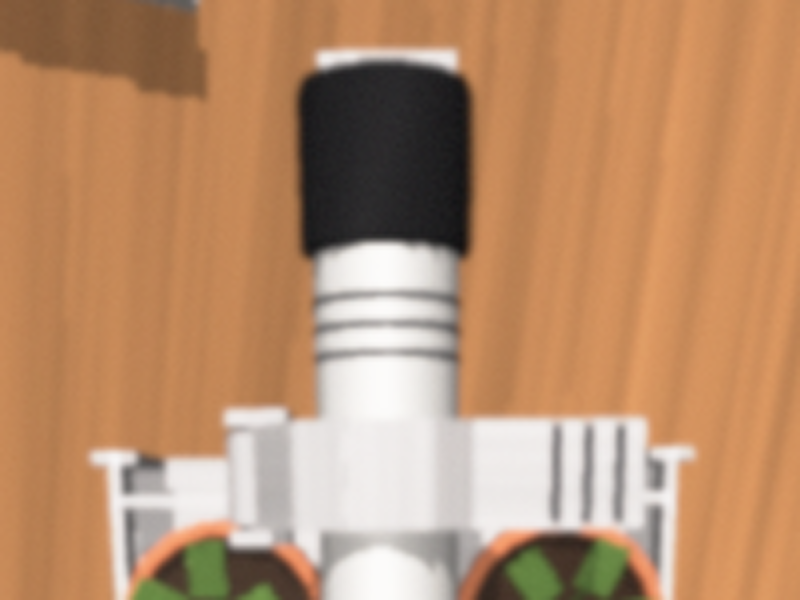

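View pics/fin_s.png

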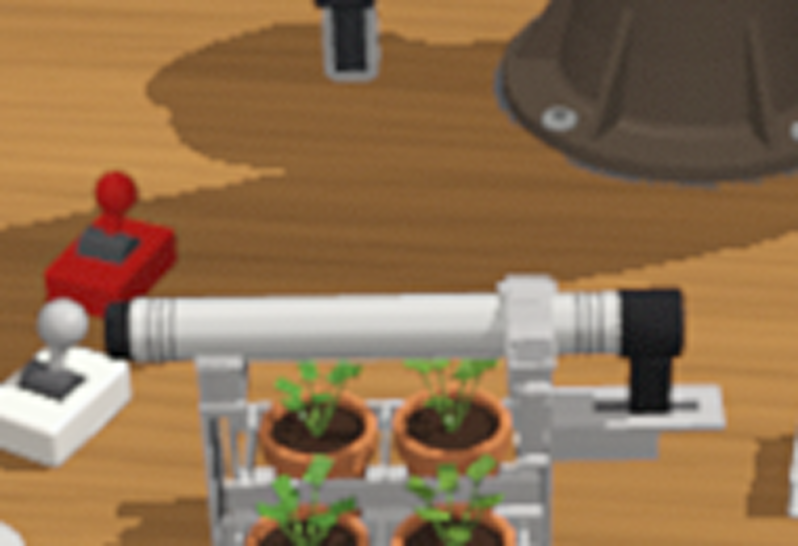

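View pics/fin_t.png

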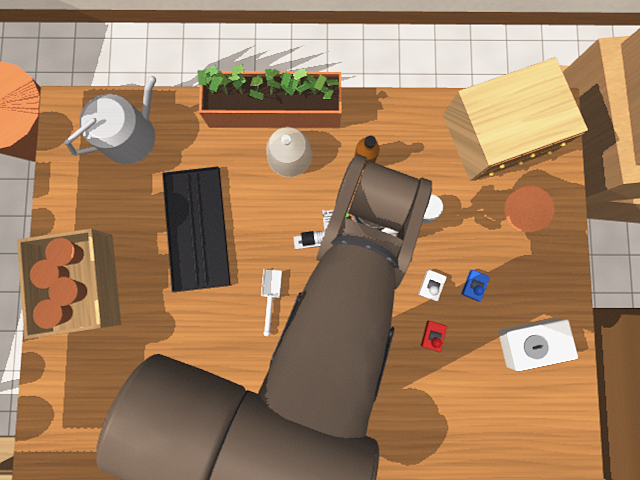

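```bash
python3 - <<'E'
from rig import *
from h import *
w=get_image("wrist")
crop(w,(285,65,350,115),"pics/fin2.png",12)
E
```

```text
(no output)
```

View pics/fin2.png

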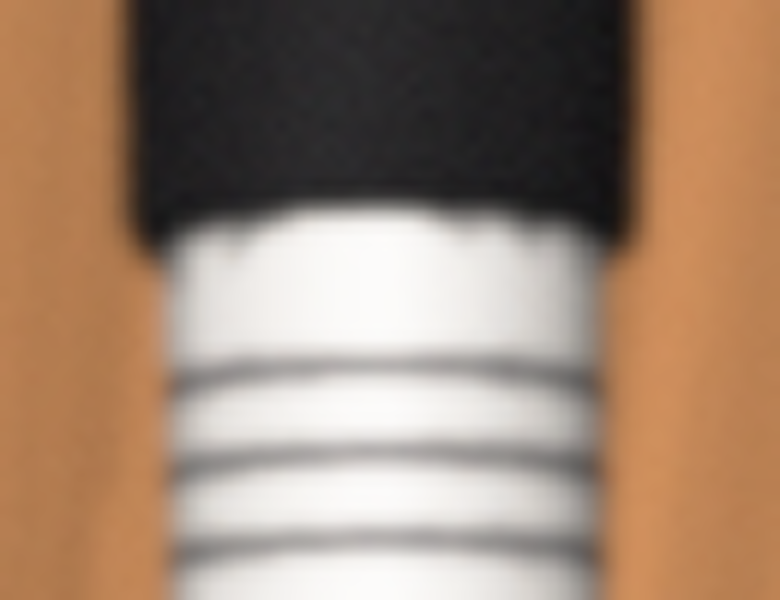

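```bash
python3 - <<'E'
from rig import *
print(observe()["force"]); print(job_done())
E
```

```text
[ 0.94224833 -1.05925357 -0.55994518]
the job is handed in; nothing more can be done
None
```

The lamp is in the two V-cradles with its plug home, the strap is shut under its catch, and the job is handed in at about 23 s of the 72 s allowed. No verdict was returned.

- **Picking up:** The first grip closed too high on the lamp, so I opened, went 6 mm lower and gripped again. I then turned the lamp 90° and set it down in the V's; it touched at the expected height with about 8 N.
- **Plug home:** I slid the lamp about 41 mm in small steps. Drag was 3–5 N, then the lamp stopped dead at 11–13 N. A second nudge moved it only about 0.1 mm, so I let go.
- **Strap:** I swung it over with the closed fingers. The catch resisted with about 4 N, then let go. The thumb plate then took 3–9 N at the height it should have when shut, so I backed off.

**Last checks:**
- The wrist picture shows the lamp's shoulder flush with the lampholder's mouth. The rings near the plug end sit the same distance from the holder before and after closing the strap.
- The strap tip is where a shut strap would be, within about 2 pixels in the wrist view and under 1 pixel in the scene view.
- The white switch, the pots visible in the scene view, the cloche and the scoop look unmoved. The arm hid most of the rack, the bottle and the tin in the last top view, so I saw those less well.
- The fingers were clear of everything, and the force readings were about 1 N, which is noise.

I could not read the lampholder's contact directly. That the plug is fully in rests on the felt stop and the pictures. Nothing failed or disagreed beyond the 2 mm or so expected between cameras, except the close wrist view of the lamp in hand. It put the shoulder about 4 mm off where I expected it, while the scene view agreed.

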